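Give four turned boxes their own lids back

ROBOT

A 7-joint arm with a two-finger parallel gripper is mounted at the origin on the work surface. World frame = base frame: x ahead of the robot, y to its left, z up, the work surface at z = 0. Lengths are in m, angles in rad, forces in N, time in s.
With the tool pointing down it reaches from about 0.375 to 0.925 m from the base axis. Payload 3.1 kg.
Tool frame: the origin (TCP) lies midway between the tips of the shut fingers; the grasp point (between the pads) lies robot.grip_depth behind it (robot.grip_depth is the distance from the TCP to the grasp point, in m); z points along the fingers, y is the direction in which the jaws open and shut (so a half turn about z gives the same grasp; the last joint's range is limited). The gripper opens to 85 mm and grips with 20 to 120 N. Pads are 22 mm wide; open, the fingers measure 114 mm over their backs; the gripper's body (76 mm by 85 mm) begins 54 mm behind the grasp point. The pads swing forward as they close: fully open they stand 13 mm farther back than shut.
Start: joints at [-1.281, 0.383, 0.044, 1.598, -0.018, 1.161, -0.05], TCP at [0.246, 0.602, 0.231] pointing down, gripper open.
Joint ranges: [-2.61, 2.61], [-0.41, 2.15], [-1.48, 1.57], [0, 2.5], [-1.57, 4.71], [0.05, 1.97], [-2.85, 2.85]. Speed limits (rad/s): [2.79, 2.79, 3.14, 3.14, 3.14, 3.14, 3.14].

INTERFACE

Orientations are given as a 3x3 rotation matrix whose columns are the frame's x, y, z axes.
In Python, from cell import robot, grab_frame gives the robot as it stands. The module is installed in compiled form; this text tells all that it offers.
- The arm moves only by the tool step_arm, never from a script. Its argument "commands" is a list of rows, each an object of numbers: "tx", "ty", "tz": the shift along the tool's x, y, z in mm; "spin": the turn about the tool's z in degrees. A call has exactly 10 rows; each row is the pose to reach, as a shift and turn from the pose measured when the call began, along the tool's axes at that moment; what a row does not reach only later rows make up. A row lasts 1/10 s, in which the tool goes at most 50 mm and 8.59 degrees, less where a joint would pass 70% of its speed; a pose out of reach is approached as far as the arm can. A call with a gripper value outside its range is refused whole. "jaw" is the finger opening in mm, from 0 to 85.4, set as the call begins (left out, the last holds). The fingers move at their own pace and stop on an object; "squeeze" is the grip in N (left out, the last holds). Time passes only in rows, so rows that repeat a pose let the fingers close, or fill a call up. It gives the time, the measured TCP pose, the force and the opening at its end, in the units of the state.
- robot.observe(): the state, without advancing time (a new reading comes with each control period).
- grab_frame(name): name is "side" or "top"; returns a dict with "pixels" (420x560x3 uint8, red, green, blue), "camera_matrix" (3x3 intrinsics, pixels), "k1" (the pictures are not rectified: a ray, as slopes to the right and down, at radius r is drawn at 1 + k1 r^2 times it, then the intrinsics apply), "rvec" (rotation vector, rad) and "tvec" (3), from world to camera coordinates, as OpenCV has them. Camera axes: x right, y down, z forward; pixel columns grow to the right and rows downward; lengths in m; the calibration is good to about 2 mm. A picture is of the moment at which its call begins. There is no depth.
- robot.close_job(): hands the job in, once; it reports no verdict.
The state is a dict: "t": time; "joint_pos": joint angles; "qvel": joint speeds; "joint_efforts": joint torques, N m; "tool_pos": TCP position; "orientation": TCP orientation; "force": force on the tool from outside, world axes, zero at the start; "wrist_torque": the same for the moment, N m; "opening": finger opening in m.
Only numpy, scipy, OpenCV 4.12 (cv2) and the standard library are available. Lean on these libraries where they do the work, as an engineer would, in place of code of your own. Each camera call takes 0.05 s, during which the arm holds its last target.

TASK

The lids of these four turned boxes got mixed up after oiling. Put each lid back on the box of its own wood, seated flat in the mouth; the cork pad is free for setting a lid down on the way. Keep lids and boxes from tipping over, leave the boxes standing where they are, and do not disturb the wax tin, the spray can or the sanding block.

Things in the scene. Friction and masses are not known exactly. Their poses are not given: they have to be found in the camera images.
- lid_maple_mid (a point): Loose round lid of pale cream maple, 85 g: flange 92 mm across and 8 mm thick, plug below it 8 mm deep, 71 mm across tapering to 62 mm, upright round knob on top, 25 mm across, 34 mm tall, to grip from above. Point on its axis half-way up: 25 mm above the plug's foot, 17 mm above the flange's underside, 25 mm below the knob's top. z up along the axis; it has no front.
- lid_walnut_mid (a point): Loose round lid of very dark brown walnut, 85 g: flange 92 mm across and 8 mm thick, plug below it 8 mm deep, 71 mm across tapering to 62 mm, upright round knob on top, 25 mm across, 34 mm tall, to grip from above. Point on its axis half-way up: 25 mm above the plug's foot, 17 mm above the flange's underside, 25 mm below the knob's top. z up along the axis; it has no front.
- lid_padauk_mid (a point): Loose round lid of bright red padauk, 85 g: flange 92 mm across and 8 mm thick, plug below it 8 mm deep, 71 mm across tapering to 62 mm, upright round knob on top, 25 mm across, 34 mm tall, to grip from above. Point on its axis half-way up: 25 mm above the plug's foot, 17 mm above the flange's underside, 25 mm below the knob's top. z up along the axis; it has no front.
- lid_green_mid (a point): Loose round lid of green-stained ash, 85 g: flange 92 mm across and 8 mm thick, plug below it 8 mm deep, 71 mm across tapering to 62 mm, upright round knob on top, 25 mm across, 34 mm tall, to grip from above. Point on its axis half-way up: 25 mm above the plug's foot, 17 mm above the flange's underside, 25 mm below the knob's top. z up along the axis; it has no front.
- box_maple: Turned round box of pale cream maple, loose, 320 g, hollow, open top: 75 mm tall, 116 mm across the belly, 100 mm at the rim, mouth 80 mm; all four alike in form. Origin at the centre of its underside, z up. With a lid seated (plug in the mouth, 4.5 mm play all round, flange on the rim) the lid's point is 92 mm above this origin. From above, a ring of the box shows round the lid.
- box_walnut: Turned round box of very dark brown walnut, loose, 320 g, hollow, open top: 75 mm tall, 116 mm across the belly, 100 mm at the rim, mouth 80 mm; all four alike in form. Origin at the centre of its underside, z up. With a lid seated (plug in the mouth, 4.5 mm play all round, flange on the rim) the lid's point is 92 mm above this origin. From above, a ring of the box shows round the lid.
- box_padauk: Turned round box of bright red padauk, loose, 320 g, hollow, open top: 75 mm tall, 116 mm across the belly, 100 mm at the rim, mouth 80 mm; all four alike in form. Origin at the centre of its underside, z up. With a lid seated (plug in the mouth, 4.5 mm play all round, flange on the rim) the lid's point is 92 mm above this origin. From above, a ring of the box shows round the lid.
- box_green: Turned round box of green-stained ash, loose, 320 g, hollow, open top: 75 mm tall, 116 mm across the belly, 100 mm at the rim, mouth 80 mm; all four alike in form. Origin at the centre of its underside, z up. With a lid seated (plug in the mouth, 4.5 mm play all round, flange on the rim) the lid's point is 92 mm above this origin. From above, a ring of the box shows round the lid.
- pad: Flat cork pad, 125 x 125 mm, 4 mm thick, fixed to the bench, empty: a free place to set a lid down. Origin at the centre of its underside. A lid resting there stands on its plug, its middle point 29 mm above this origin.
- wax_tin: Bystander: closed round wax tin, brass with a blue lid, 83 mm across, 34 mm tall, loose. Origin at the centre of its underside.
- spray_can: Bystander: white spray can with a blue band, 66 mm across, 186 mm tall, loose, standing to the left. Origin at the centre of its underside.
- sanding_block: Bystander: cork sanding block, 120 x 66 x 34 mm, loose, lying to the right. Origin at the centre of its underside.
Things that resemble listed ones, but are neither listed nor needed, are in the scene too. What is shaped like the part that bears lid_maple_mid but pink is not meant.

How it is judged:
By the outcome, as a careful person would: the job done as asked, in the order asked, and still so for the second after the job is handed in, with the robot touching nothing.
It also fails if it takes over 131 s, if anything falls off the work surface, if the arm or the gripper's body presses on something with over 40 N, if the wrist force passes 120 N, or if a joint passes its speed limit or range.

## Working session

There is one attempt and no reset: what is moved stays moved. The work goes in short steps, Python scripts to look and compute and a tool call to move; the robot and the scene stay as the last step left them, time stands still between calls to the robot, and variables do not carry over. Pictures are saved under pics/ and viewed, and the job is handed in when it is done.

Besides the shell and the picture viewer there is one more tool, called after ">>>" by a JSON object that holds its "method" and its "body". step_arm: Moves the arm, as the interface text tells. Its arguments: {"type":"object","properties":{"commands":{"type":"array"},"jaw":{"type":"number"},"squeeze":{"type":"number"}},"required":["commands"]}

```bash
mkdir -p pics; python3 - <<'E'
from cell import robot, grab_frame
import cv2,numpy as np
s=robot.observe(); print(s['t'],s['tool_pos'],s['orientation'],s['opening'],robot.grip_depth)
for n in ('top','side'):
    f=grab_frame(n); cv2.imwrite(f'pics/{n}0.png',f['pixels'][:,:,::-1]); print(n,f['camera_matrix'],f['k1'],f['rvec'],f['tvec'])
E
```

```text
0.0 [0.24544948 0.600864   0.22986924] [[-9.25789578e-01  3.78038322e-01 -8.27356393e-04]
 [ 3.78039185e-01  9.25786218e-01 -2.50059363e-03]
 [-1.79365075e-04 -2.62779666e-03 -9.99996531e-01]] 0.0855249366412837 0.0187
top [[453.24318808   0.         285.91987241]
 [  0.         453.24318808 210.55988118]
 [  0.           0.           1.        ]] -0.036116262956269955 [ 2.1766547  -2.18182847  0.10022786] [-0.01727684  0.47815103  1.35674043]
side [[416.23613164   0.         290.47768666]
 [  0.         416.23613164 209.3097948 ]
 [  0.           0.           1.        ]] 0.03202723829838129 [ 2.39009539 -0.24810566  0.10228568] [-0.45766664  0.13627017  1.07751242]
```

View pics/top0.png

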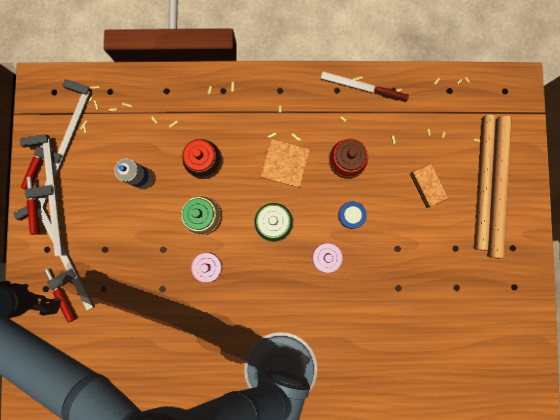

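View pics/side0.png

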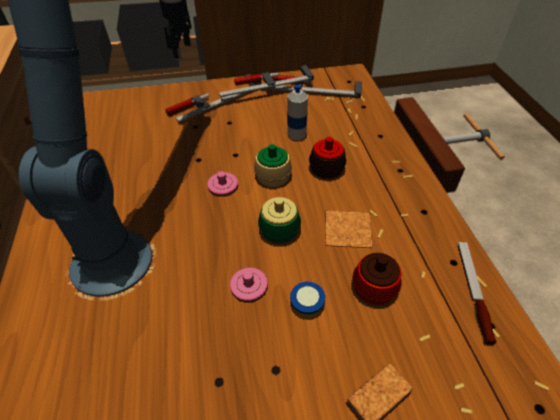

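```bash
cat > h.py <<'E'
from cell import robot, grab_frame
import cv2,numpy as np
def cam(f):
    R,_=cv2.Rodrigues(np.array(f['rvec'],float)); return R,np.array(f['tvec'],float).ravel()
def ray(f,uv):
    K=np.array(f['camera_matrix']);k=f['k1']
    p=cv2.undistortPoints(np.array(uv,float).reshape(-1,1,2),K,np.array([k,0,0,0,0.]),None,None).reshape(-1,2)
    R,t=cam(f); C=-R.T@t
    return C,np.c_[p,np.ones(len(p))]@R
def onplane(f,uv,z):
    C,d=ray(f,uv); s=(z-C[2])/d[:,2]; return C+d*s[:,None]
def project(f,P):
    return cv2.projectPoints(np.array(P,float).reshape(-1,1,3),np.array(f['rvec'],float),np.array(f['tvec'],float),np.array(f['camera_matrix']),np.array([f['k1'],0,0,0,0.]))[0].reshape(-1,2)
E
python3 - <<'E'
import cv2
a=cv2.imread('pics/top0.png')[125:295,165:385]; cv2.imwrite('pics/topz.png',cv2.resize(a,None,fx=3.5,fy=3.5,interpolation=cv2.INTER_CUBIC)[:600])
b=cv2.imread('pics/side0.png')[130:310,200:420]; cv2.imwrite('pics/sidez.png',cv2.resize(b,None,fx=3.3,fy=3.3,interpolation=cv2.INTER_CUBIC)[:600])
E
```

```text
(no output)
```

View pics/topz.png

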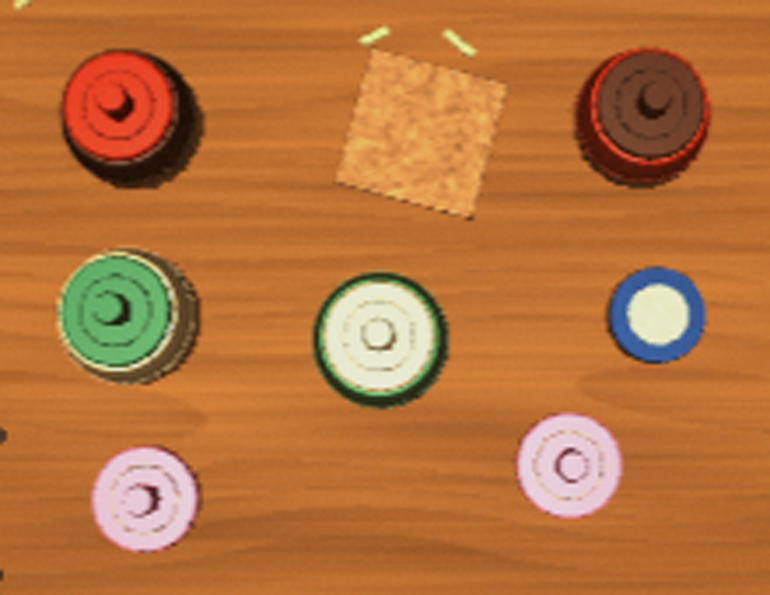

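View pics/sidez.png

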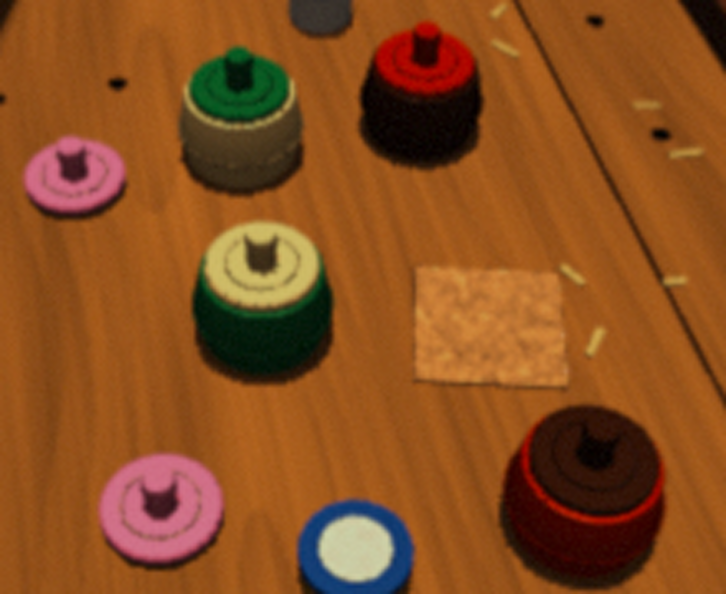

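```bash
cat >> h.py <<'E'
def circ(P):
    A=np.c_[2*P[:,:2],np.ones(len(P))]; s=np.linalg.lstsq(A,(P[:,:2]**2).sum(1),rcond=None)[0]
    return s[:2],np.sqrt(s[2]+s[0]**2+s[1]**2)
def masks(img):
    h=cv2.cvtColor(img,cv2.COLOR_RGB2HSV); H,S,V=[h[...,i].astype(int) for i in range(3)]
    return dict(red=((H<6)|(H>175))&(S>170)&(V>140), green=(H>50)&(H<85)&(S>70)&(V>110), maple=(S<60)&(V>160)&(H>20)&(H<60), walnut=((H<14)|(H>170))&(V<125)&(V>60)&(S>100)&(S<180))
def blob(m,c,r=28):
    w=np.zeros(m.shape,np.uint8); cv2.circle(w,tuple(int(round(x)) for x in c),r,1,-1)
    m=(m&(w>0)).astype(np.uint8); m=cv2.morphologyEx(m,cv2.MORPH_OPEN,np.ones((3,3),np.uint8))
    cs,_=cv2.findContours(m,cv2.RETR_EXTERNAL,cv2.CHAIN_APPROX_NONE)
    if not cs: return None
    c=max(cs,key=cv2.contourArea); return cv2.convexHull(c).reshape(-1,2).astype(float), cv2.contourArea(c)
def lidfit(f,col,c,z):
    b=blob(masks(f['pixels'])[col],c)
    if b is None: return None
    h,a=b
    # densify the hull
    m=np.zeros(f['pixels'].shape[:2],np.uint8); cv2.fillPoly(m,[h.astype(np.int32)],1)
    cs,_=cv2.findContours(m,cv2.RETR_EXTERNAL,cv2.CHAIN_APPROX_NONE); p=cs[0].reshape(-1,2).astype(float)
    P=onplane(f,p,z); return circ(P)
E
python3 - <<'E'
from h import *
f=grab_frame('top'); img=f['pixels']
h=cv2.cvtColor(img,cv2.COLOR_RGB2HSV)
for n,p in dict(red=(193,150),green=(195,207),maple=(268,216),walnut=(343,150)).items(): print(n,h[p[1],p[0]])
vis=img[:,:,::-1].copy()
for n,c in dict(red=(199,155),green=(198,213),maple=(273,221),walnut=(350,156)).items():
    ctr,r=lidfit(f,n,c,0.083); print(n,ctr.round(4),r.round(4),project(f,[*ctr,.083]).round(1), 'knobtop px',project(f,[*ctr,.117]).round(1))
    a=np.linspace(0,6.28,100); 
    for q in project(f,np.c_[ctr[0]+.046*np.cos(a),ctr[1]+.046*np.sin(a),0*a+.083]): vis[int(q[1]+.5),int(q[0]+.5)]=(255,0,255)
    q=project(f,[*ctr,.117])[0]; vis[int(q[1]+.5),int(q[0]+.5)]=(255,0,0)
h=cv2.cvtColor(img,cv2.COLOR_RGB2HSV)
# pad corners by hand
pc=np.array([[372,50],[506,86],[474,217],[337,182]])/3.5+[165,125]
P=onplane(f,pc,.004); print(P.round(4),P.mean(0))
print(onplane(f,[[126,170]],.186),onplane(f,[[353,215]],.034))
cv2.imwrite('pics/fit.png',cv2.resize(vis[125:295,165:385],None,fx=3.5,fy=3.5,interpolation=cv2.INTER_NEAREST))
E
```

```text
red [  4 211 233]
green [ 62 108 177]
maple [ 32  31 233]
walnut [ 10 153 115]
red [0.6382 0.2393] 0.0444 [[198.1 154.6]] knobtop px [[195.9 152.1]]
green [0.4645 0.2388] 0.0436 [[197.4 213.5]] knobtop px [[195.1 212.6]]
maple [0.4438 0.0205] 0.0427 [[272.6 220.5]] knobtop px [[272.3 219.7]]
walnut [ 0.638  -0.2079] 0.0429 [[350.3 154.4]] knobtop px [[352.1 151.9]]
[[ 0.703   0.0266  0.004 ]
 [ 0.6702 -0.0927  0.004 ]
 [ 0.5526 -0.0635  0.004 ]
 [ 0.5841  0.0575  0.004 ]] [ 0.62748056 -0.01802577  0.004     ]
[[0.57469884 0.41444237 0.186     ]] [[ 0.46309936 -0.22037836  0.034     ]]
```

View pics/fit.png

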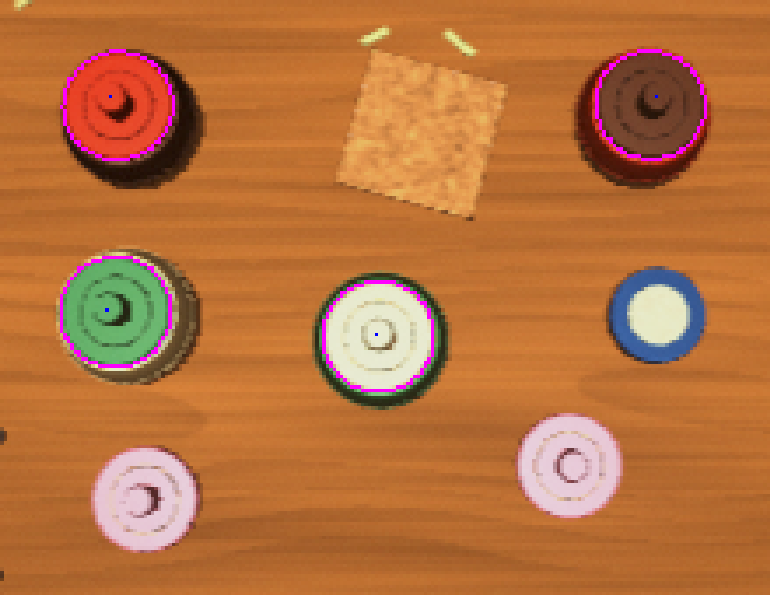

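```bash
cat >> h.py <<'E'
def go(x,y,z):
    s=robot.observe(); R=np.array(s['orientation']); d=np.array([x,y,z])-s['tool_pos']
    print('t',round(s['t'],2),'tcp',np.round(s['tool_pos'],4),'shift mm',(R.T@d*1000).round(1),'F',np.round(s['force'],1),'op',round(s['opening']*1000,1))
E
python3 - <<'E'
from h import *
f=grab_frame('side')
for c in [(.6382,.2393),(.4645,.2388),(.4438,.0205),(.638,-.2079)]: print(((project(f,[*c,.117])-[200,130])*3.3).round(0))
print(((project(f,[.4645,.2388,.2])-0)))
go(.4645,.2388,.2)
E
```

```text
[[429.  28.]]
[[240.  53.]]
[[264. 231.]]
[[604. 425.]]
[[271.75977802 122.29683903]]
t 0.2 tcp [0.2456 0.6012 0.2304] shift mm [-339.7 -252.7   30.8] F [-1.   0.6 -0.8] op 85.3
```

>>> {"method": "step_arm", "body": {"commands": [{"tx":-34,"ty":-25,"tz":3},{"tx":-68,"ty":-51,"tz":6},{"tx":-102,"ty":-76,"tz":9},{"tx":-136,"ty":-101,"tz":12},{"tx":-170,"ty":-126,"tz":15},{"tx":-204,"ty":-152,"tz":18},{"tx":-238,"ty":-177,"tz":21},{"tx":-272,"ty":-202,"tz":24},{"tx":-306,"ty":-227,"tz":27},{"tx":-340,"ty":-253,"tz":31}], "jaw": 60}}

```text
validation failed for argument at $.co...
```

```bash
python3 -c "
from h import *
go(.4645,.2388,.088)"
```

```text
t 0.2 tcp [0.2456 0.6012 0.2304] shift mm [-339.7 -252.5  142.8] F [-1.   0.6 -0.8] op 85.3
```

>>> {"method": "step_arm", "body": {"commands": [{"tx":-34,"ty":-25,"tz":3,"spin":0},{"tx":-68,"ty":-51,"tz":6,"spin":0},{"tx":-102,"ty":-76,"tz":9,"spin":0},{"tx":-136,"ty":-101,"tz":12,"spin":0},{"tx":-170,"ty":-126,"tz":15,"spin":0},{"tx":-204,"ty":-152,"tz":18,"spin":0},{"tx":-238,"ty":-177,"tz":21,"spin":0},{"tx":-272,"ty":-202,"tz":24,"spin":0},{"tx":-306,"ty":-227,"tz":27,"spin":0},{"tx":-340,"ty":-253,"tz":31,"spin":0}], "jaw": 60}}

```text
t: 1.2
tool_pos: [0.4653, 0.237, 0.1999]
orientation: [[-0.926, 0.378, -0.0], [0.378, 0.926, -0.001], [-0.0, -0.001, -1.0]]
force: [1.0, -0.0, -1.0]
opening: 0.06
```

```bash
python3 -c "
from h import *
go(.4645,.2388,.088)"
```

```text
t 1.2 tcp [0.4653 0.237  0.1999] shift mm [  1.5   1.5 111.9] F [ 1. -0. -1.] op 60.0
```

>>> {"method": "step_arm", "body": {"commands": [{"tx":1.5,"ty":1.5,"tz":15,"spin":0},{"tx":1.5,"ty":1.5,"tz":35,"spin":0},{"tx":1.5,"ty":1.5,"tz":55,"spin":0},{"tx":1.5,"ty":1.5,"tz":75,"spin":0},{"tx":1.5,"ty":1.5,"tz":90,"spin":0},{"tx":1.5,"ty":1.5,"tz":102,"spin":0},{"tx":1.5,"ty":1.5,"tz":109,"spin":0},{"tx":1.5,"ty":1.5,"tz":112,"spin":0},{"tx":1.5,"ty":1.5,"tz":112,"spin":0},{"tx":1.5,"ty":1.5,"tz":112,"spin":0}]}}

```text
t: 2.2
tool_pos: [0.4651, 0.2391, 0.0886]
orientation: [[-0.926, 0.378, 0.001], [0.378, 0.926, -0.0], [-0.001, 0.0, -1.0]]
force: [0.1, 0.1, 0.2]
opening: 0.06
```

>>> {"method": "step_arm", "body": {"commands": [{"tx":0,"ty":0,"tz":0,"spin":0},{"tx":0,"ty":0,"tz":0,"spin":0},{"tx":0,"ty":0,"tz":0,"spin":0},{"tx":0,"ty":0,"tz":0,"spin":0},{"tx":0,"ty":0,"tz":0,"spin":0},{"tx":0,"ty":0,"tz":0,"spin":0},{"tx":0,"ty":0,"tz":0,"spin":0},{"tx":0,"ty":0,"tz":0,"spin":0},{"tx":0,"ty":0,"tz":0,"spin":0},{"tx":0,"ty":0,"tz":0,"spin":0}], "jaw": 15, "squeeze": 35}}

```text
t: 3.2
tool_pos: [0.4657, 0.2394, 0.0893]
orientation: [[-0.926, 0.378, 0.002], [0.378, 0.926, 0.0], [-0.002, 0.001, -1.0]]
force: [-1.1, -0.7, 5.1]
opening: 0.024
```

```bash
python3 -c "
from h import *
go(.4645,.2388,.2)
f=grab_frame('side'); cv2.imwrite('pics/s1.png',cv2.resize(f['pixels'][100:260,180:400,::-1],None,fx=3.3,fy=3.3))"
```

```text
t 3.2 tcp [0.4657 0.2394 0.0893] shift mm [   0.7   -0.9 -110.7] F [-1.1 -0.7  5.1] op 24.0
```

View pics/s1.png

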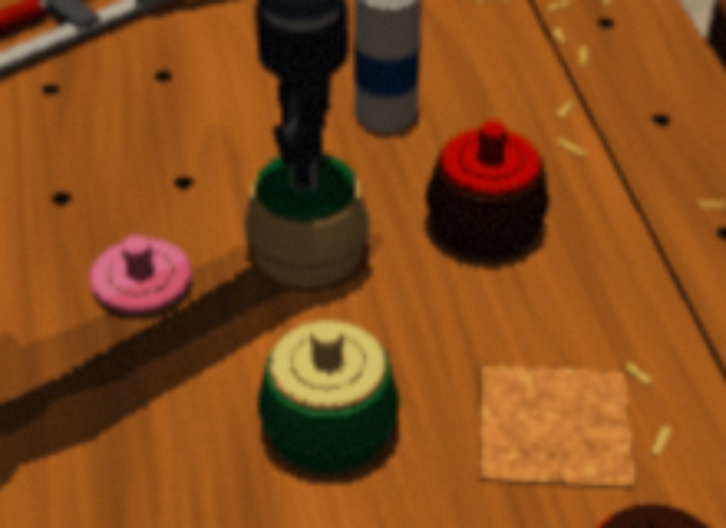

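Jaws closed at 24 mm on the green lid's knob (seen at about (300,185) in the crop). Fz is +5, so the pads swung on closing and bear slightly on the flange. Lifting.

>>> {"method": "step_arm", "body": {"commands": [{"tx":0,"ty":0,"tz":-5,"spin":0},{"tx":0,"ty":0,"tz":-12,"spin":0},{"tx":0,"ty":0,"tz":-22,"spin":0},{"tx":0,"ty":0,"tz":-37,"spin":0},{"tx":0,"ty":0,"tz":-55,"spin":0},{"tx":0,"ty":0,"tz":-75,"spin":0},{"tx":0,"ty":0,"tz":-92,"spin":0},{"tx":0,"ty":0,"tz":-105,"spin":0},{"tx":0,"ty":0,"tz":-110,"spin":0},{"tx":0,"ty":0,"tz":-110,"spin":0}]}}

```text
t: 4.25
tool_pos: [0.4658, 0.2396, 0.2001]
orientation: [[-0.926, 0.378, 0.003], [0.378, 0.926, 0.001], [-0.002, 0.003, -1.0]]
force: [-0.6, -0.2, -2.1]
opening: 0.0242
```

```bash
python3 -c "
from h import *
go(.6275,-.018,.2)"
```

```text
t 4.25 tcp [0.4658 0.2396 0.2001] shift mm [-2.471e+02 -1.774e+02  2.000e-01] F [-0.6 -0.2 -2.1] op 24.2
```

>>> {"method": "step_arm", "body": {"commands": [{"tx":-12,"ty":-9,"tz":0,"spin":0},{"tx":-38,"ty":-27,"tz":0,"spin":0},{"tx":-72,"ty":-52,"tz":0,"spin":0},{"tx":-110,"ty":-79,"tz":0,"spin":0},{"tx":-148,"ty":-106,"tz":0,"spin":0},{"tx":-184,"ty":-132,"tz":0,"spin":0},{"tx":-214,"ty":-154,"tz":0,"spin":0},{"tx":-236,"ty":-169,"tz":0,"spin":0},{"tx":-247,"ty":-177.5,"tz":0,"spin":0},{"tx":-247,"ty":-177.5,"tz":0,"spin":0}]}}

```text
t: 5.25
tool_pos: [0.6272, -0.0207, 0.1992]
orientation: [[-0.924, 0.381, 0.002], [0.381, 0.924, -0.0], [-0.002, 0.0, -1.0]]
force: [0.3, 0.0, -1.7]
opening: 0.0236
```

```bash
python3 -c "
from h import *
go(.6275,-.018,.0275)
f=grab_frame('top'); cv2.imwrite('pics/t1.png',cv2.resize(f['pixels'][125:295,165:385,::-1],None,fx=3.5,fy=3.5))
f=grab_frame('side'); cv2.imwrite('pics/s2.png',cv2.resize(f['pixels'][100:260,180:400,::-1],None,fx=3.3,fy=3.3))"
```

```text
t 5.25 tcp [ 0.6272 -0.0207  0.1992] shift mm [  1.    2.6 171.7] F [ 0.3  0.  -1.7] op 23.6
```

View pics/t1.png

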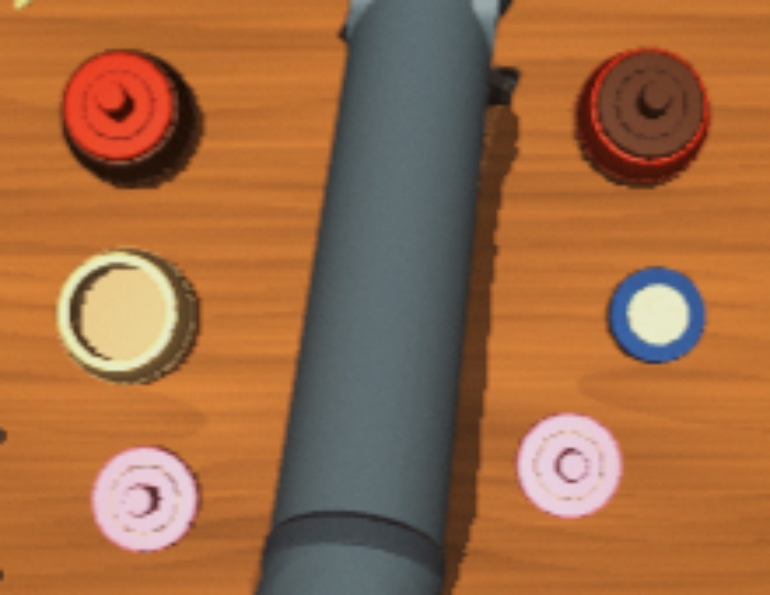

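View pics/s2.png

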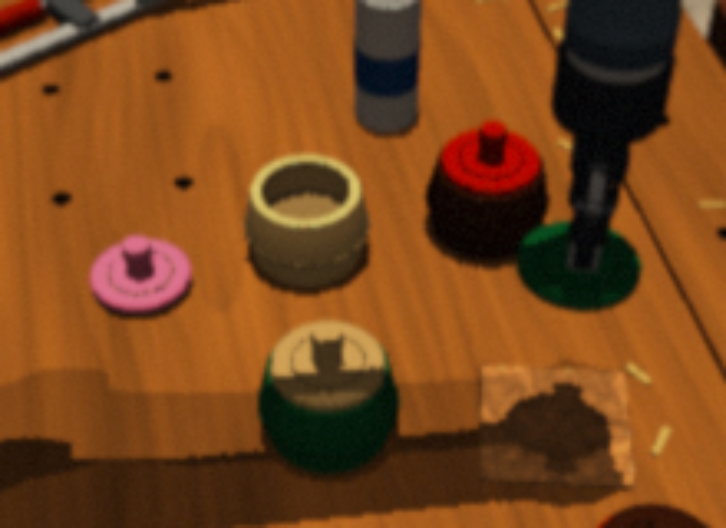

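>>> {"method": "step_arm", "body": {"commands": [{"tx":1,"ty":2.5,"tz":10,"spin":0},{"tx":1,"ty":2.5,"tz":30,"spin":0},{"tx":1,"ty":2.5,"tz":60,"spin":0},{"tx":1,"ty":2.5,"tz":90,"spin":0},{"tx":1,"ty":2.5,"tz":118,"spin":0},{"tx":1,"ty":2.5,"tz":140,"spin":0},{"tx":1,"ty":2.5,"tz":155,"spin":0},{"tx":1,"ty":2.5,"tz":163,"spin":0},{"tx":1,"ty":2.5,"tz":168,"spin":0},{"tx":1,"ty":2.5,"tz":169,"spin":0}]}}

```text
t: 6.35
tool_pos: [0.6269, -0.0128, 0.0304]
orientation: [[-0.927, 0.376, 0.001], [0.376, 0.926, 0.003], [-0.0, 0.003, -1.0]]
force: [0.2, -0.6, -0.6]
opening: 0.0239
```

```bash
python3 -c "
from h import *
go(.6275,-.018,.0265)
f=grab_frame('side'); cv2.imwrite('pics/s3.png',cv2.resize(f['pixels'][150:280,280:420,::-1],None,fx=4,fy=4))"
```

```text
t 6.35 tcp [ 0.6269 -0.0128  0.0304] shift mm [-2.6 -4.6  3.9] F [ 0.2 -0.6 -0.6] op 23.9
```

View pics/s3.png

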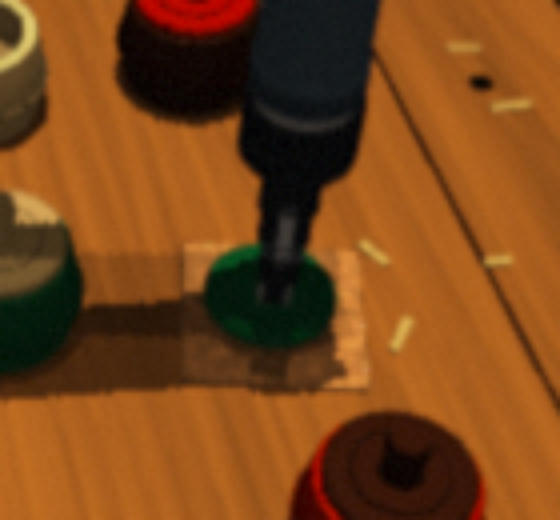

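>>> {"method": "step_arm", "body": {"commands": [{"tx":0,"ty":-3,"tz":1,"spin":0},{"tx":0,"ty":-3,"tz":2,"spin":0},{"tx":0,"ty":-3,"tz":3,"spin":0},{"tx":0,"ty":-3,"tz":3.5,"spin":0},{"tx":0,"ty":-3,"tz":4,"spin":0},{"tx":0,"ty":-3,"tz":4,"spin":0},{"tx":0,"ty":-3,"tz":4,"spin":0},{"tx":0,"ty":-3,"tz":4,"spin":0},{"tx":0,"ty":-3,"tz":4,"spin":0},{"tx":0,"ty":-3,"tz":4,"spin":0}]}}

```text
t: 7.4
tool_pos: [0.6261, -0.0158, 0.0268]
orientation: [[-0.926, 0.377, 0.002], [0.377, 0.926, 0.003], [-0.001, 0.003, -1.0]]
force: [0.7, -0.2, -2.1]
opening: 0.0239
```

>>> {"method": "step_arm", "body": {"commands": [{"tx":0,"ty":0,"tz":0.5,"spin":0},{"tx":0,"ty":0,"tz":1,"spin":0},{"tx":0,"ty":0,"tz":1.5,"spin":0},{"tx":0,"ty":0,"tz":2,"spin":0},{"tx":0,"ty":0,"tz":2,"spin":0},{"tx":0,"ty":0,"tz":2,"spin":0},{"tx":0,"ty":0,"tz":2,"spin":0},{"tx":0,"ty":0,"tz":2,"spin":0},{"tx":0,"ty":0,"tz":2,"spin":0},{"tx":0,"ty":0,"tz":2,"spin":0}]}}

```text
t: 8.4
tool_pos: [0.6262, -0.0157, 0.0263]
orientation: [[-0.926, 0.376, 0.002], [0.376, 0.926, 0.004], [-0.0, 0.004, -1.0]]
force: [-3.6, 0.3, 8.5]
opening: 0.0237
```

Contact (+8.5 N). Release and rise.

>>> {"method": "step_arm", "body": {"commands": [{"tx":0,"ty":0,"tz":0,"spin":0},{"tx":0,"ty":0,"tz":0,"spin":0},{"tx":0,"ty":0,"tz":0,"spin":0},{"tx":0,"ty":0,"tz":0,"spin":0},{"tx":0,"ty":0,"tz":-15,"spin":0},{"tx":0,"ty":0,"tz":-45,"spin":0},{"tx":0,"ty":0,"tz":-85,"spin":0},{"tx":0,"ty":0,"tz":-125,"spin":0},{"tx":0,"ty":0,"tz":-160,"spin":0},{"tx":0,"ty":0,"tz":-175,"spin":0}], "jaw": 60}}

```text
t: 9.4
tool_pos: [0.6286, -0.0169, 0.207]
orientation: [[-0.926, 0.377, 0.01], [0.377, 0.926, 0.004], [-0.008, 0.008, -1.0]]
force: [1.0, -0.1, 0.0]
opening: 0.0601
```

```bash
python3 -c "
from h import *
go(.4438,.0205,.2)
f=grab_frame('top'); 
# maple box rim: outer circle at z .075
img=f['pixels']; h=cv2.cvtColor(img,cv2.COLOR_RGB2HSV); 
import numpy as np
m=(h[...,2]>190)&(h[...,1]<115)
b=blob(m,(199,213),26); P=onplane(f,b[0],.075); print(circ(P)); 
cv2.imwrite('pics/m.png',cv2.resize((m*255).astype('uint8')[170:250,160:240],None,fx=6,fy=6))
f=grab_frame('side'); cv2.imwrite('pics/s4.png',cv2.resize(f['pixels'][120:310,180:400,::-1],None,fx=3,fy=3))"
```

```text
t 9.4 tcp [ 0.6286 -0.0169  0.207 ] shift mm [185.3 -35.1   5.2] F [ 1.  -0.1  0. ] op 60.1
(array([0.46238854, 0.22961769]), np.float64(0.04310359673372567))
```

View pics/s4.png

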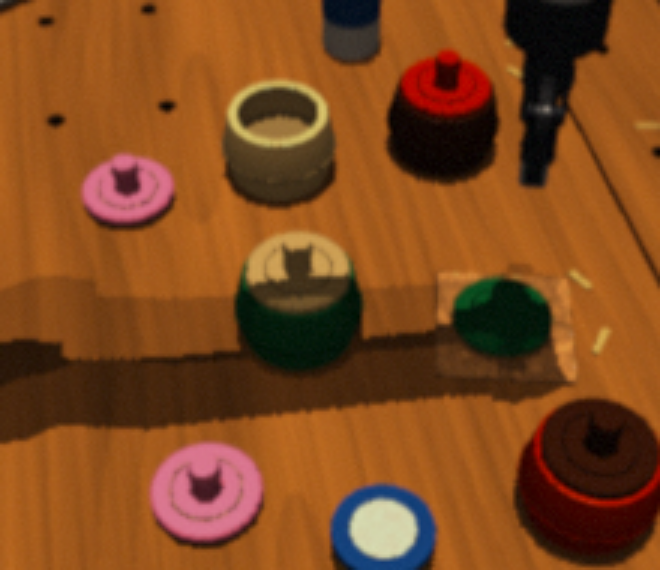

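View pics/m.png

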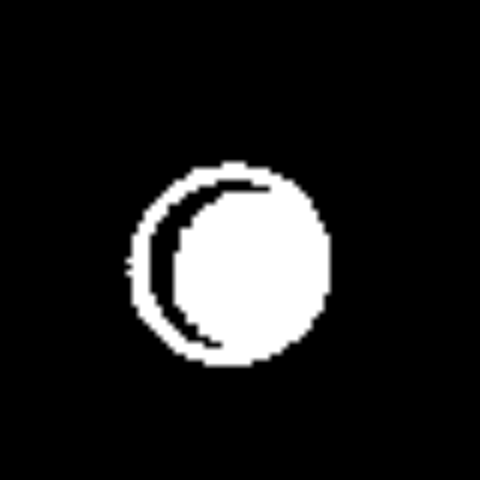

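```bash
cat >> h.py <<'E'
def ringfit(f,m,c,z,r=30):
    w=np.zeros(m.shape,np.uint8); cv2.circle(w,tuple(int(round(x)) for x in c),r,1,-1)
    mm=(m&(w>0)).astype(np.uint8); n,l,st,_=cv2.connectedComponentsWithStats(mm); k=1+np.argmax(st[1:,4]); mm=(l==k).astype(np.uint8)
    cs,_=cv2.findContours(mm,cv2.RETR_EXTERNAL,cv2.CHAIN_APPROX_NONE); hl=cv2.convexHull(cs[0]); q=np.zeros_like(mm); cv2.fillPoly(q,[hl],1)
    cs,_=cv2.findContours(q,cv2.RETR_EXTERNAL,cv2.CHAIN_APPROX_NONE); p=cs[0].reshape(-1,2).astype(float)
    return circ(onplane(f,p,z))
E
python3 -c "
from h import *
f=grab_frame('top'); img=f['pixels']; h=cv2.cvtColor(img,cv2.COLOR_RGB2HSV)
for v in (180,190,200,210):
  c,r=ringfit(f,(h[...,2]>v)&(h[...,1]<115),(199,213),.075); print(v,c,r)
a=img[170:260,165:255,::-1].copy()
t=np.linspace(0,6.28,200)
for rad in (.04,.05):
  for q in project(f,np.c_[c[0]+rad*np.cos(t),c[1]+rad*np.sin(t),0*t+.075]): a[int(q[1]+.5)-170,int(q[0]+.5)-165]=(255,0,255)
cv2.imwrite('pics/m2.png',cv2.resize(a,None,fx=6,fy=6,interpolation=cv2.INTER_NEAREST))
"
```

```text
180 [0.4650884  0.23898072] 0.04870781721622767
190 [0.46508733 0.23927222] 0.04854490661136626
200 [0.46505604 0.23918422] 0.0484571714165206
210 [0.46500474 0.23901171] 0.04813407183183064
```

View pics/m2.png

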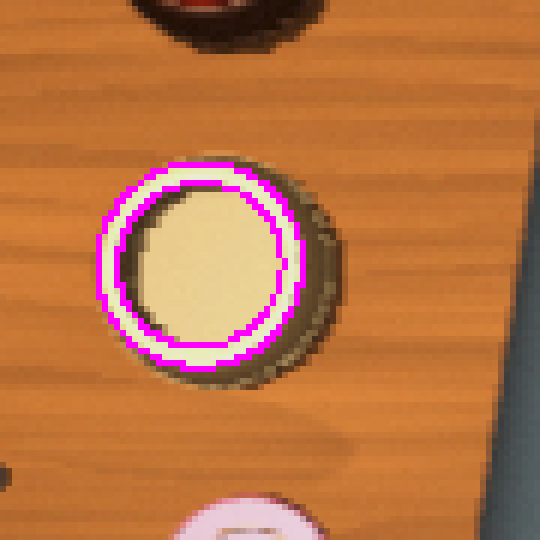

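>>> {"method": "step_arm", "body": {"commands": [{"tx":15,"ty":-3,"tz":0,"spin":0},{"tx":40,"ty":-7,"tz":1,"spin":0},{"tx":70,"ty":-13,"tz":2,"spin":0},{"tx":100,"ty":-19,"tz":3,"spin":0},{"tx":130,"ty":-25,"tz":4,"spin":0},{"tx":155,"ty":-29,"tz":5,"spin":0},{"tx":175,"ty":-33,"tz":5,"spin":0},{"tx":185,"ty":-35,"tz":5,"spin":0},{"tx":185,"ty":-35,"tz":5,"spin":0},{"tx":185,"ty":-35,"tz":5,"spin":0}]}}

```text
t: 10.55
tool_pos: [0.4422, 0.0208, 0.1963]
orientation: [[-0.926, 0.376, 0.004], [0.376, 0.926, 0.003], [-0.002, 0.005, -1.0]]
force: [0.9, -0.4, -0.5]
opening: 0.0598
```

```bash
python3 -c "
from h import *
go(.4438,.0205,.091)"
```

```text
t 10.55 tcp [0.4422 0.0208 0.1963] shift mm [-1.400e+00 -1.000e-01  1.053e+02] F [ 0.9 -0.4 -0.5] op 59.8
```

>>> {"method": "step_arm", "body": {"commands": [{"tx":-1,"ty":0,"tz":15,"spin":0},{"tx":-1,"ty":0,"tz":35,"spin":0},{"tx":-1,"ty":0,"tz":55,"spin":0},{"tx":-1,"ty":0,"tz":73,"spin":0},{"tx":-1,"ty":0,"tz":88,"spin":0},{"tx":-1,"ty":0,"tz":98,"spin":0},{"tx":-1,"ty":0,"tz":103,"spin":0},{"tx":-1,"ty":0,"tz":105,"spin":0},{"tx":-1,"ty":0,"tz":105,"spin":0},{"tx":-1,"ty":0,"tz":105,"spin":0}]}}

```text
t: 11.55
tool_pos: [0.4443, 0.0208, 0.0919]
orientation: [[-0.926, 0.377, 0.005], [0.377, 0.926, 0.004], [-0.003, 0.006, -1.0]]
force: [-0.5, 0.5, 0.1]
opening: 0.0599
```

>>> {"method": "step_arm", "body": {"commands": [{"tx":0,"ty":0,"tz":0,"spin":0},{"tx":0,"ty":0,"tz":0,"spin":0},{"tx":0,"ty":0,"tz":0,"spin":0},{"tx":0,"ty":0,"tz":0,"spin":0},{"tx":0,"ty":0,"tz":0,"spin":0},{"tx":0,"ty":0,"tz":0,"spin":0},{"tx":0,"ty":0,"tz":0,"spin":0},{"tx":0,"ty":0,"tz":0,"spin":0},{"tx":0,"ty":0,"tz":0,"spin":0},{"tx":0,"ty":0,"tz":0,"spin":0}], "jaw": 15}}

```text
t: 12.55
tool_pos: [0.4448, 0.021, 0.0926]
orientation: [[-0.926, 0.376, 0.006], [0.376, 0.926, 0.004], [-0.004, 0.006, -1.0]]
force: [-1.2, 0.9, 5.0]
opening: 0.0242
```

>>> {"method": "step_arm", "body": {"commands": [{"tx":0,"ty":0,"tz":-5,"spin":0},{"tx":0,"ty":0,"tz":-12,"spin":0},{"tx":0,"ty":0,"tz":-22,"spin":0},{"tx":0,"ty":0,"tz":-37,"spin":0},{"tx":0,"ty":0,"tz":-55,"spin":0},{"tx":0,"ty":0,"tz":-75,"spin":0},{"tx":0,"ty":0,"tz":-92,"spin":0},{"tx":0,"ty":0,"tz":-105,"spin":0},{"tx":0,"ty":0,"tz":-110,"spin":0},{"tx":0,"ty":0,"tz":-110,"spin":0}]}}

```text
t: 13.55
tool_pos: [0.4447, 0.0206, 0.2035]
orientation: [[-0.926, 0.377, 0.008], [0.377, 0.926, 0.005], [-0.006, 0.008, -1.0]]
force: [-0.1, 0.6, -1.1]
opening: 0.024
```

```bash
python3 -c "
from h import *
go(.465,.239,.2)
f=grab_frame('side'); cv2.imwrite('pics/s5.png',cv2.resize(f['pixels'][120:310,180:400,::-1],None,fx=3,fy=3))"
```

```text
t 13.55 tcp [0.4447 0.0206 0.2035] shift mm [ 63.5 210.    4.8] F [-0.1  0.6 -1.1] op 24.0
```

View pics/s5.png

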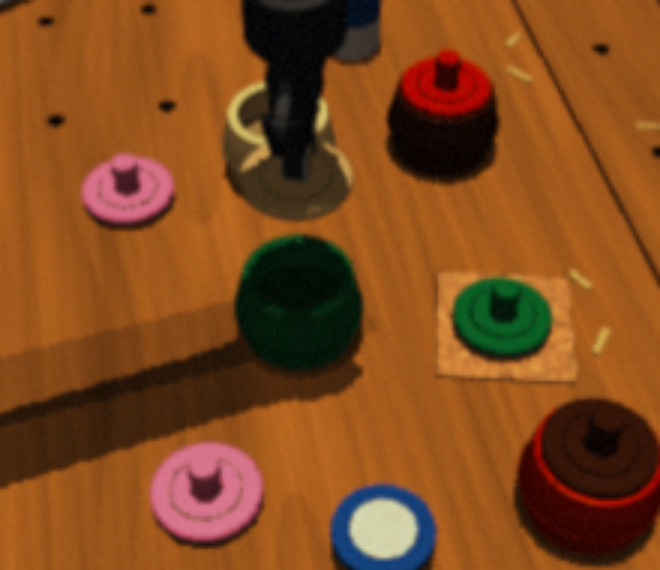

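>>> {"method": "step_arm", "body": {"commands": [{"tx":3,"ty":10,"tz":0,"spin":0},{"tx":10,"ty":33,"tz":0,"spin":0},{"tx":19,"ty":65,"tz":0,"spin":0},{"tx":29,"ty":98,"tz":0,"spin":0},{"tx":39,"ty":131,"tz":0,"spin":0},{"tx":48,"ty":162,"tz":0,"spin":0},{"tx":56,"ty":188,"tz":0,"spin":0},{"tx":61,"ty":204,"tz":0,"spin":0},{"tx":63,"ty":211,"tz":0,"spin":0},{"tx":63,"ty":211,"tz":0,"spin":0}]}}

```text
t: 14.6
tool_pos: [0.4647, 0.2402, 0.2032]
orientation: [[-0.927, 0.375, 0.005], [0.375, 0.927, 0.004], [-0.004, 0.005, -1.0]]
force: [-0.5, -0.7, -0.5]
opening: 0.0241
```

```bash
python3 -c "
from h import *
go(.466,.2395,.1)
f=grab_frame('top'); img=f['pixels']; h=cv2.cvtColor(img,cv2.COLOR_RGB2HSV)
print(ringfit(f,(h[...,1]>100)&(h[...,0]>50)&(h[...,0]<85)&(h[...,2]>60),(272,221),.075))
a=img[125:295,165:385,::-1]; cv2.imwrite('pics/t2.png',cv2.resize(a,None,fx=3.5,fy=3.5,interpolation=cv2.INTER_NEAREST))
"
```

```text
t 14.6 tcp [0.4647 0.2402 0.2032] shift mm [ -1.1  -0.7 103.2] F [-0.5 -0.7 -0.5] op 24.1
(array([0.44364211, 0.02001919]), np.float64(0.049651854312934146))
```

View pics/t2.png

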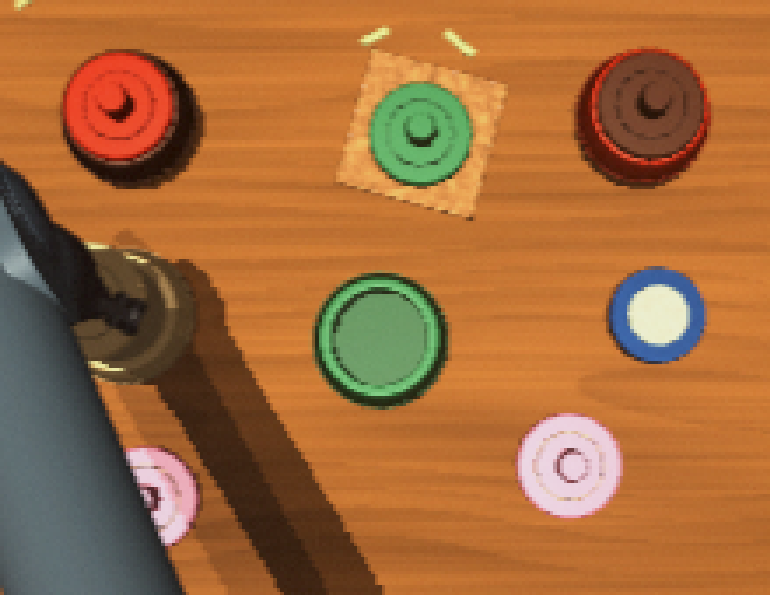

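>>> {"method": "step_arm", "body": {"commands": [{"tx":-1,"ty":-1,"tz":10,"spin":0},{"tx":-1,"ty":-1,"tz":28,"spin":0},{"tx":-1,"ty":-1,"tz":48,"spin":0},{"tx":-1,"ty":-1,"tz":66,"spin":0},{"tx":-1,"ty":-1,"tz":80,"spin":0},{"tx":-1,"ty":-1,"tz":89,"spin":0},{"tx":-1,"ty":-1,"tz":94,"spin":0},{"tx":-1,"ty":-1,"tz":97,"spin":0},{"tx":-1,"ty":-1,"tz":97,"spin":0},{"tx":-1,"ty":-1,"tz":97,"spin":0}]}}

```text
t: 15.65
tool_pos: [0.4666, 0.2381, 0.1069]
orientation: [[-0.926, 0.377, 0.007], [0.377, 0.926, 0.004], [-0.005, 0.006, -1.0]]
force: [-0.1, 1.0, -0.5]
opening: 0.0238
```

```bash
python3 -c "
from h import *
go(.466,.2395,.0926)
f=grab_frame('side'); cv2.imwrite('pics/s6.png',cv2.resize(f['pixels'][120:210,230:330,::-1],None,fx=6,fy=6))
f=grab_frame('top'); print([lidfit(f,'green',(285,163),z) for z in (.018,.020)])
"
```

```text
t 15.65 tcp [0.4666 0.2381 0.1069] shift mm [ 1.2  1.  14.3] F [-0.1  1.  -0.5] op 23.8
[(array([ 0.62627899, -0.01468229]), np.float64(0.043035873717195396)), (array([ 0.62588941, -0.01467768]), np.float64(0.04297328658942161))]
```

View pics/s6.png

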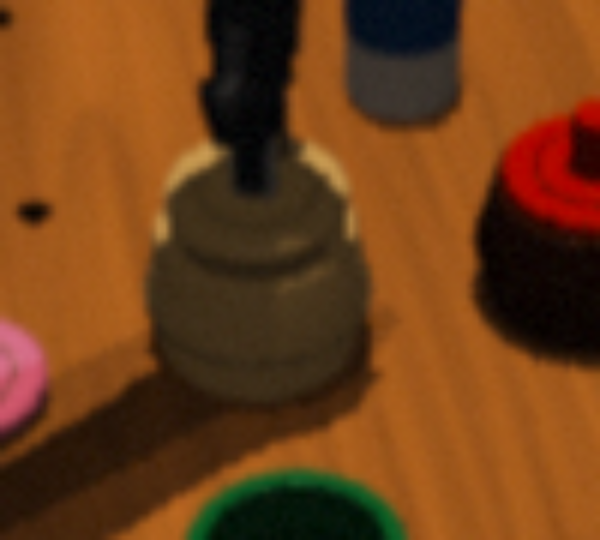

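>>> {"method": "step_arm", "body": {"commands": [{"tx":1,"ty":1,"tz":2,"spin":0},{"tx":1,"ty":1,"tz":4,"spin":0},{"tx":1,"ty":1,"tz":6,"spin":0},{"tx":1,"ty":1,"tz":8,"spin":0},{"tx":1,"ty":1,"tz":10,"spin":0},{"tx":1,"ty":1,"tz":12,"spin":0},{"tx":1,"ty":1,"tz":13,"spin":0},{"tx":1,"ty":1,"tz":14,"spin":0},{"tx":1,"ty":1,"tz":14.5,"spin":0},{"tx":1,"ty":1,"tz":14.5,"spin":0}]}}

```text
t: 16.75
tool_pos: [0.4662, 0.2395, 0.0927]
orientation: [[-0.926, 0.377, 0.007], [0.377, 0.926, 0.004], [-0.005, 0.006, -1.0]]
force: [-0.2, -0.7, 1.5]
opening: 0.0235
```

>>> {"method": "step_arm", "body": {"commands": [{"tx":0,"ty":0,"tz":0.5,"spin":0},{"tx":0,"ty":0,"tz":1,"spin":0},{"tx":0,"ty":0,"tz":1,"spin":0},{"tx":0,"ty":0,"tz":1,"spin":0},{"tx":0,"ty":0,"tz":1,"spin":0},{"tx":0,"ty":0,"tz":1,"spin":0},{"tx":0,"ty":0,"tz":1,"spin":0},{"tx":0,"ty":0,"tz":1,"spin":0},{"tx":0,"ty":0,"tz":1,"spin":0},{"tx":0,"ty":0,"tz":1,"spin":0}]}}

```text
t: 17.75
tool_pos: [0.4662, 0.2395, 0.0926]
orientation: [[-0.926, 0.377, 0.006], [0.377, 0.926, 0.004], [-0.004, 0.006, -1.0]]
force: [-2.2, -2.1, 7.9]
opening: 0.0237
```

>>> {"method": "step_arm", "body": {"commands": [{"tx":0,"ty":0,"tz":0,"spin":0},{"tx":0,"ty":0,"tz":0,"spin":0},{"tx":0,"ty":0,"tz":0,"spin":0},{"tx":0,"ty":0,"tz":0,"spin":0},{"tx":0,"ty":0,"tz":-15,"spin":0},{"tx":0,"ty":0,"tz":-40,"spin":0},{"tx":0,"ty":0,"tz":-70,"spin":0},{"tx":0,"ty":0,"tz":-95,"spin":0},{"tx":0,"ty":0,"tz":-110,"spin":0},{"tx":0,"ty":0,"tz":-110,"spin":0}], "jaw": 60}}

```text
t: 18.75
tool_pos: [0.4673, 0.2401, 0.2052]
orientation: [[-0.926, 0.377, 0.011], [0.377, 0.926, 0.007], [-0.007, 0.011, -1.0]]
force: [0.5, 1.1, -0.6]
opening: 0.0601
```

```bash
python3 -c "
from h import *
go(.6262,-.0155,.15)
f=grab_frame('side'); cv2.imwrite('pics/s7.png',cv2.resize(f['pixels'][120:310,180:400,::-1],None,fx=3,fy=3))"
```

```text
t 18.75 tcp [0.4673 0.2401 0.2052] shift mm [-243.1 -177.5   55.1] F [ 0.5  1.1 -0.6] op 60.1
```

View pics/s7.png

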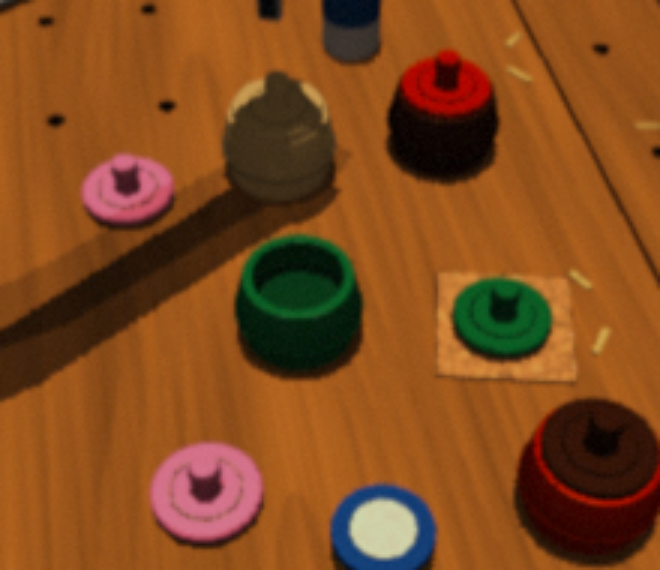

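>>> {"method": "step_arm", "body": {"commands": [{"tx":-14,"ty":-10,"tz":0,"spin":0},{"tx":-42,"ty":-31,"tz":2,"spin":0},{"tx":-76,"ty":-55,"tz":4,"spin":0},{"tx":-112,"ty":-82,"tz":6,"spin":0},{"tx":-148,"ty":-108,"tz":10,"spin":0},{"tx":-184,"ty":-134,"tz":15,"spin":0},{"tx":-214,"ty":-156,"tz":25,"spin":0},{"tx":-234,"ty":-171,"tz":35,"spin":0},{"tx":-243,"ty":-177.5,"tz":45,"spin":0},{"tx":-243,"ty":-177.5,"tz":55,"spin":0}]}}

```text
t: 19.8
tool_pos: [0.6243, -0.0182, 0.1463]
orientation: [[-0.925, 0.38, 0.006], [0.38, 0.925, 0.004], [-0.004, 0.006, -1.0]]
force: [-0.8, 0.6, -0.1]
opening: 0.06
```

```bash
python3 -c "
from h import *
go(.6262,-.0155,.0285)
f=grab_frame('top'); img=f['pixels']
for n in ['maple']: print(lidfit(f,n,(197,213),.083))
cv2.imwrite('pics/t3.png',cv2.resize(img[125:295,165:385,::-1],None,fx=3.5,fy=3.5))
"
```

```text
t 19.8 tcp [ 0.6243 -0.0182  0.1463] shift mm [ -0.3   2.5 117.8] F [-0.8  0.6 -0.1] op 60.0
(array([0.4659005 , 0.24019856]), np.float64(0.04178096368923624))
```

View pics/t3.png

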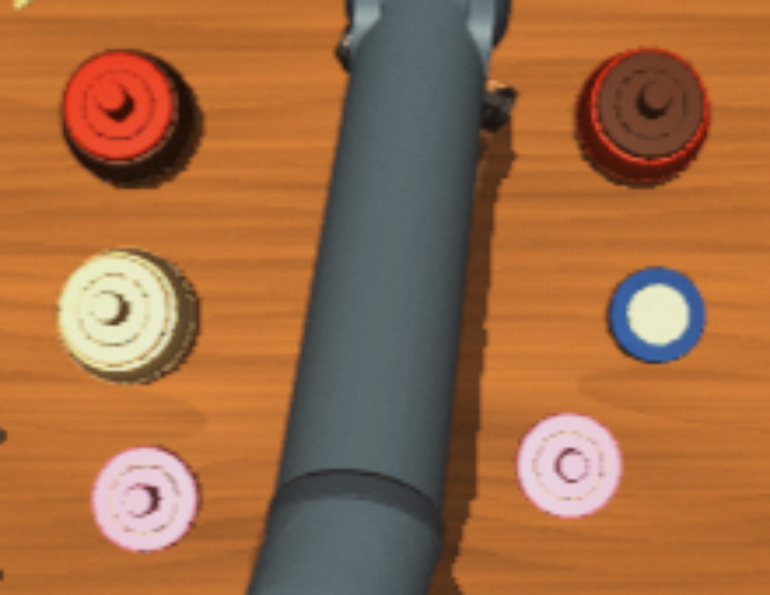

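>>> {"method": "step_arm", "body": {"commands": [{"tx":0,"ty":2.5,"tz":15,"spin":0},{"tx":0,"ty":2.5,"tz":37,"spin":0},{"tx":0,"ty":2.5,"tz":60,"spin":0},{"tx":0,"ty":2.5,"tz":80,"spin":0},{"tx":0,"ty":2.5,"tz":97,"spin":0},{"tx":0,"ty":2.5,"tz":108,"spin":0},{"tx":0,"ty":2.5,"tz":114,"spin":0},{"tx":0,"ty":2.5,"tz":117,"spin":0},{"tx":0,"ty":2.5,"tz":117,"spin":0},{"tx":0,"ty":2.5,"tz":117,"spin":0}]}}

```text
t: 20.85
tool_pos: [0.6245, -0.0129, 0.0282]
orientation: [[-0.926, 0.378, 0.004], [0.378, 0.926, 0.006], [-0.002, 0.007, -1.0]]
force: [-0.1, 0.5, -0.3]
opening: 0.0599
```

>>> {"method": "step_arm", "body": {"commands": [{"tx":0,"ty":0,"tz":0,"spin":0},{"tx":0,"ty":0,"tz":0,"spin":0},{"tx":0,"ty":0,"tz":0,"spin":0},{"tx":0,"ty":0,"tz":0,"spin":0},{"tx":0,"ty":0,"tz":0,"spin":0},{"tx":0,"ty":0,"tz":0,"spin":0},{"tx":0,"ty":0,"tz":0,"spin":0},{"tx":0,"ty":0,"tz":0,"spin":0},{"tx":0,"ty":0,"tz":0,"spin":0},{"tx":0,"ty":0,"tz":0,"spin":0}], "jaw": 15}}

```text
t: 21.85
tool_pos: [0.6253, -0.0131, 0.0291]
orientation: [[-0.926, 0.378, 0.006], [0.378, 0.926, 0.006], [-0.003, 0.007, -1.0]]
force: [-0.4, -0.2, 5.5]
opening: 0.0236
```

>>> {"method": "step_arm", "body": {"commands": [{"tx":0,"ty":0,"tz":-5,"spin":0},{"tx":0,"ty":0,"tz":-15,"spin":0},{"tx":0,"ty":0,"tz":-32,"spin":0},{"tx":0,"ty":0,"tz":-55,"spin":0},{"tx":0,"ty":0,"tz":-82,"spin":0},{"tx":0,"ty":0,"tz":-110,"spin":0},{"tx":0,"ty":0,"tz":-135,"spin":0},{"tx":0,"ty":0,"tz":-155,"spin":0},{"tx":0,"ty":0,"tz":-168,"spin":0},{"tx":0,"ty":0,"tz":-172,"spin":0}]}}

```text
t: 22.85
tool_pos: [0.6254, -0.0142, 0.2037]
orientation: [[-0.926, 0.378, 0.009], [0.378, 0.926, 0.006], [-0.006, 0.009, -1.0]]
force: [-0.2, 0.4, -1.2]
opening: 0.0239
```

```bash
python3 -c "
from h import *
go(.4436,.020,.2)
"
```

```text
t 22.85 tcp [ 0.6254 -0.0142  0.2037] shift mm [181.3 -37.    2.2] F [-0.2  0.4 -1.2] op 23.9
```

>>> {"method": "step_arm", "body": {"commands": [{"tx":10,"ty":-2,"tz":0,"spin":0},{"tx":30,"ty":-6,"tz":0,"spin":0},{"tx":57,"ty":-12,"tz":0,"spin":0},{"tx":85,"ty":-17,"tz":0,"spin":0},{"tx":113,"ty":-23,"tz":0,"spin":0},{"tx":140,"ty":-28,"tz":0,"spin":0},{"tx":162,"ty":-33,"tz":0,"spin":0},{"tx":176,"ty":-36,"tz":0,"spin":0},{"tx":182,"ty":-37,"tz":2,"spin":0},{"tx":182,"ty":-37,"tz":5,"spin":0}]}}

```text
t: 23.85
tool_pos: [0.4415, 0.0206, 0.1963]
orientation: [[-0.926, 0.377, 0.008], [0.377, 0.926, 0.006], [-0.005, 0.009, -1.0]]
force: [0.4, 0.3, -0.5]
opening: 0.0242
```

```bash
python3 -c "
from h import *
go(.4425,.0204,.105)
f=grab_frame('side'); cv2.imwrite('pics/s8.png',cv2.resize(f['pixels'][120:310,180:400,::-1],None,fx=3,fy=3))"
```

```text
t 23.85 tcp [0.4415 0.0206 0.1963] shift mm [-0.6 -0.6 91.3] F [ 0.4  0.3 -0.5] op 24.2
```

View pics/s8.png

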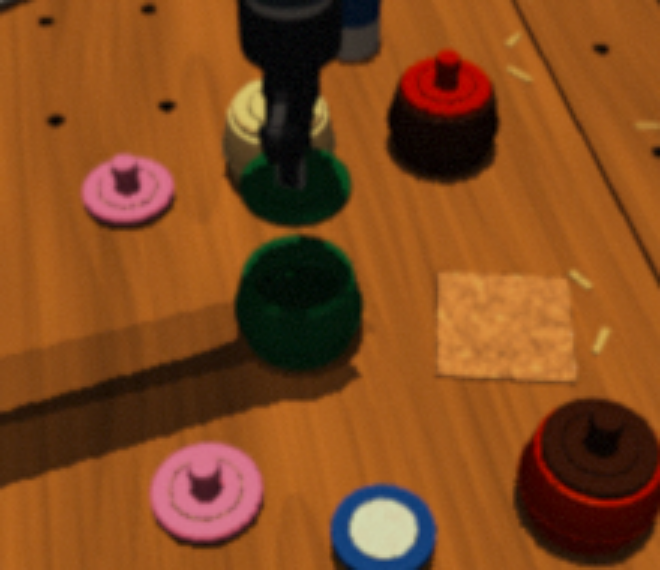

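>>> {"method": "step_arm", "body": {"commands": [{"tx":-0.5,"ty":-0.5,"tz":10,"spin":0},{"tx":-0.5,"ty":-0.5,"tz":26,"spin":0},{"tx":-0.5,"ty":-0.5,"tz":44,"spin":0},{"tx":-0.5,"ty":-0.5,"tz":60,"spin":0},{"tx":-0.5,"ty":-0.5,"tz":73,"spin":0},{"tx":-0.5,"ty":-0.5,"tz":82,"spin":0},{"tx":-0.5,"ty":-0.5,"tz":87,"spin":0},{"tx":-0.5,"ty":-0.5,"tz":90,"spin":0},{"tx":-0.5,"ty":-0.5,"tz":90,"spin":0},{"tx":-0.5,"ty":-0.5,"tz":90,"spin":0}]}}

```text
t: 24.9
tool_pos: [0.4437, 0.0202, 0.1065]
orientation: [[-0.926, 0.377, 0.009], [0.377, 0.926, 0.006], [-0.006, 0.009, -1.0]]
force: [-0.5, -0.5, -0.8]
opening: 0.0236
```

```bash
python3 -c "
from h import *
go(.4425,.0204,.0921)
"
```

```text
t 24.9 tcp [0.4437 0.0202 0.1065] shift mm [ 1.3 -0.4 14.4] F [-0.5 -0.5 -0.8] op 23.6
```

>>> {"method": "step_arm", "body": {"commands": [{"tx":1,"ty":0,"tz":2,"spin":0},{"tx":1,"ty":0,"tz":4,"spin":0},{"tx":1,"ty":0,"tz":6,"spin":0},{"tx":1,"ty":0,"tz":8,"spin":0},{"tx":1,"ty":0,"tz":10,"spin":0},{"tx":1,"ty":0,"tz":12,"spin":0},{"tx":1,"ty":0,"tz":13,"spin":0},{"tx":1,"ty":0,"tz":14,"spin":0},{"tx":1,"ty":0,"tz":15,"spin":0},{"tx":1,"ty":0,"tz":15.5,"spin":0}]}}

```text
t: 25.9
tool_pos: [0.4431, 0.0207, 0.092]
orientation: [[-0.926, 0.377, 0.008], [0.377, 0.926, 0.006], [-0.005, 0.009, -1.0]]
force: [-3.9, -1.1, 11.3]
opening: 0.0237
```

>>> {"method": "step_arm", "body": {"commands": [{"tx":0,"ty":0,"tz":0,"spin":0},{"tx":0,"ty":0,"tz":0,"spin":0},{"tx":0,"ty":0,"tz":0,"spin":0},{"tx":0,"ty":0,"tz":0,"spin":0},{"tx":0,"ty":0,"tz":-15,"spin":0},{"tx":0,"ty":0,"tz":-40,"spin":0},{"tx":0,"ty":0,"tz":-70,"spin":0},{"tx":0,"ty":0,"tz":-95,"spin":0},{"tx":0,"ty":0,"tz":-110,"spin":0},{"tx":0,"ty":0,"tz":-110,"spin":0}], "jaw": 60}}

```text
t: 26.9
tool_pos: [0.4441, 0.0203, 0.2043]
orientation: [[-0.926, 0.377, 0.014], [0.377, 0.926, 0.008], [-0.01, 0.013, -1.0]]
force: [0.3, 0.9, 0.1]
opening: 0.0596
```

```bash
python3 -c "
from h import *
go(.638,-.2079,.2)
f=grab_frame('side'); cv2.imwrite('pics/s9.png',cv2.resize(f['pixels'][120:310,180:400,::-1],None,fx=3,fy=3))"
```

```text
t 26.9 tcp [0.4441 0.0203 0.2043] shift mm [-265.6 -138.3    5.1] F [0.3 0.9 0.1] op 59.6
```

View pics/s9.png

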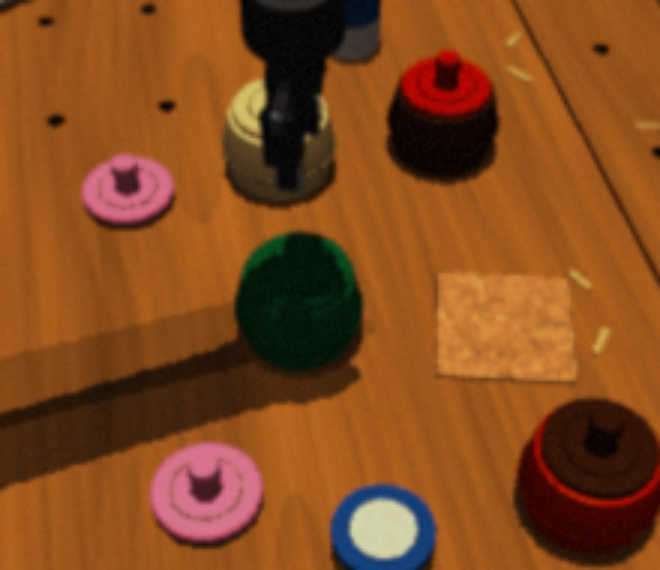

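>>> {"method": "step_arm", "body": {"commands": [{"tx":-15,"ty":-8,"tz":0,"spin":0},{"tx":-45,"ty":-23,"tz":1,"spin":0},{"tx":-83,"ty":-43,"tz":2,"spin":0},{"tx":-123,"ty":-64,"tz":3,"spin":0},{"tx":-163,"ty":-85,"tz":4,"spin":0},{"tx":-202,"ty":-105,"tz":5,"spin":0},{"tx":-235,"ty":-122,"tz":5,"spin":0},{"tx":-256,"ty":-133,"tz":5,"spin":0},{"tx":-265,"ty":-138,"tz":5,"spin":0},{"tx":-265,"ty":-138,"tz":5,"spin":0}]}}

```text
t: 27.95
tool_pos: [0.6354, -0.2087, 0.1962]
orientation: [[-0.925, 0.379, 0.007], [0.379, 0.925, 0.007], [-0.004, 0.009, -1.0]]
force: [-0.9, -0.1, 0.5]
opening: 0.0599
```

```bash
python3 -c "
from h import *
go(.638,-.2079,.091)
f=grab_frame('top'); img=f['pixels']
print(lidfit(f,'green',(273,220),.083))
cv2.imwrite('pics/t4.png',cv2.resize(img[125:295,165:385,::-1],None,fx=3.5,fy=3.5))
"
```

```text
t 27.95 tcp [ 0.6354 -0.2087  0.1962] shift mm [ -1.6   0.8 105.2] F [-0.9 -0.1  0.5] op 59.9
(array([0.44259075, 0.02014634]), np.float64(0.047497751111232854))
```

View pics/t4.png

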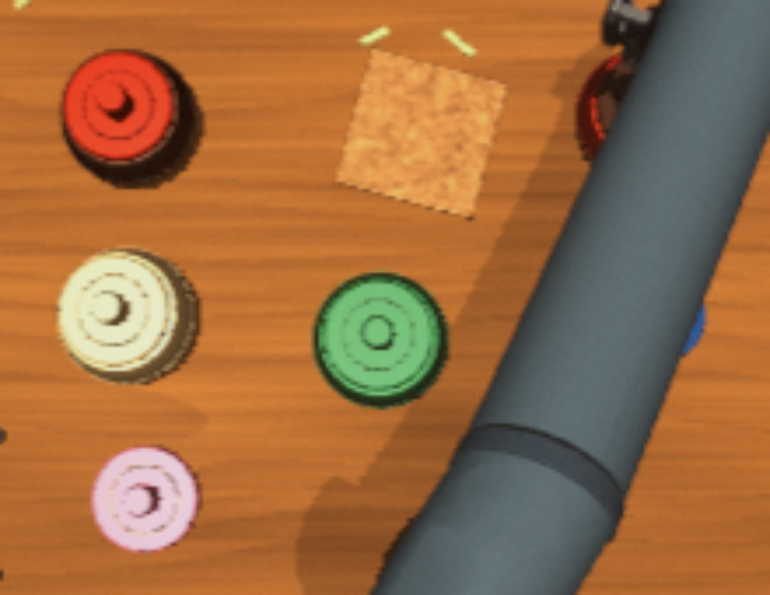

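Green and maple are both seated. Now gripping the walnut lid.

>>> {"method": "step_arm", "body": {"commands": [{"tx":-1,"ty":0,"tz":15,"spin":0},{"tx":-1,"ty":0,"tz":35,"spin":0},{"tx":-1,"ty":0,"tz":55,"spin":0},{"tx":-1,"ty":0,"tz":73,"spin":0},{"tx":-1,"ty":0,"tz":88,"spin":0},{"tx":-1,"ty":0,"tz":98,"spin":0},{"tx":-1,"ty":0,"tz":103,"spin":0},{"tx":-1,"ty":0,"tz":105,"spin":0},{"tx":-1,"ty":0,"tz":105,"spin":0},{"tx":-1,"ty":0,"tz":105,"spin":0}]}}

```text
t: 29.0
tool_pos: [0.6376, -0.2071, 0.0924]
orientation: [[-0.926, 0.378, 0.009], [0.378, 0.926, 0.008], [-0.006, 0.011, -1.0]]
force: [-0.5, 0.7, -0.4]
opening: 0.0598
```

>>> {"method": "step_arm", "body": {"commands": [{"tx":0,"ty":0,"tz":0,"spin":0},{"tx":0,"ty":0,"tz":0,"spin":0},{"tx":0,"ty":0,"tz":0,"spin":0},{"tx":0,"ty":0,"tz":0,"spin":0},{"tx":0,"ty":0,"tz":0,"spin":0},{"tx":0,"ty":0,"tz":0,"spin":0},{"tx":0,"ty":0,"tz":0,"spin":0},{"tx":0,"ty":0,"tz":0,"spin":0},{"tx":0,"ty":0,"tz":0,"spin":0},{"tx":0,"ty":0,"tz":0,"spin":0}], "jaw": 15}}

```text
t: 30.0
tool_pos: [0.6382, -0.2075, 0.0933]
orientation: [[-0.926, 0.378, 0.011], [0.378, 0.926, 0.007], [-0.007, 0.01, -1.0]]
force: [-0.1, -0.6, 5.1]
opening: 0.024
```

>>> {"method": "step_arm", "body": {"commands": [{"tx":0,"ty":0,"tz":-5,"spin":0},{"tx":0,"ty":0,"tz":-12,"spin":0},{"tx":0,"ty":0,"tz":-22,"spin":0},{"tx":0,"ty":0,"tz":-37,"spin":0},{"tx":0,"ty":0,"tz":-55,"spin":0},{"tx":0,"ty":0,"tz":-75,"spin":0},{"tx":0,"ty":0,"tz":-92,"spin":0},{"tx":0,"ty":0,"tz":-105,"spin":0},{"tx":0,"ty":0,"tz":-110,"spin":0},{"tx":0,"ty":0,"tz":-110,"spin":0}]}}

```text
t: 31.0
tool_pos: [0.6376, -0.2084, 0.2045]
orientation: [[-0.926, 0.378, 0.012], [0.378, 0.926, 0.007], [-0.009, 0.011, -1.0]]
force: [-1.2, 1.0, -1.1]
opening: 0.0238
```

```bash
python3 -c "
from h import *
go(.6265,-.017,.17)
f=grab_frame('side'); cv2.imwrite('pics/s10.png',cv2.resize(f['pixels'][130:320,220:440,::-1],None,fx=3,fy=3))"
```

```text
t 31.0 tcp [ 0.6376 -0.2084  0.2045] shift mm [ 82.9 172.7  35.6] F [-1.2  1.  -1.1] op 23.8
```

View pics/s10.png

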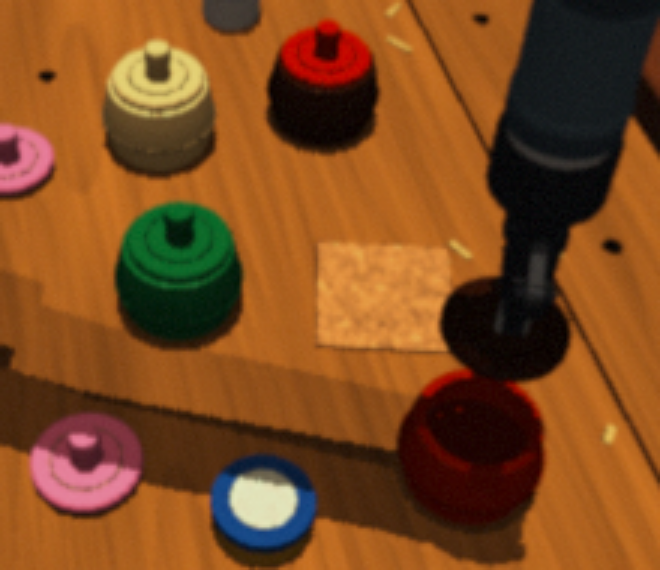

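>>> {"method": "step_arm", "body": {"commands": [{"tx":4,"ty":9,"tz":0,"spin":0},{"tx":13,"ty":28,"tz":0,"spin":0},{"tx":26,"ty":54,"tz":1,"spin":0},{"tx":39,"ty":81,"tz":2,"spin":0},{"tx":52,"ty":108,"tz":5,"spin":0},{"tx":64,"ty":133,"tz":10,"spin":0},{"tx":74,"ty":154,"tz":18,"spin":0},{"tx":80,"ty":167,"tz":27,"spin":0},{"tx":83,"ty":172,"tz":36,"spin":0},{"tx":83,"ty":172,"tz":40,"spin":0}]}}

```text
t: 32.05
tool_pos: [0.6243, -0.0164, 0.1625]
orientation: [[-0.926, 0.376, 0.007], [0.377, 0.926, 0.007], [-0.004, 0.009, -1.0]]
force: [-0.6, -0.2, -1.6]
opening: 0.0236
```

```bash
python3 -c "
from h import *
go(.6265,-.017,.0325)
f=grab_frame('top'); img=f['pixels']
cv2.imwrite('pics/t5.png',cv2.resize(img[125:295,165:385,::-1],None,fx=3.5,fy=3.5))
h=cv2.cvtColor(img,cv2.COLOR_RGB2HSV); m=((h[...,0]<7)|(h[...,0]>173))&(h[...,1]>180)&(h[...,2]>110)
print(ringfit(f,m,(351,156),.075))
cv2.imwrite('pics/m3.png',cv2.resize((m*255).astype('uint8')[125:295,165:385],None,fx=3.5,fy=3.5))
"
```

```text
t 32.05 tcp [ 0.6243 -0.0164  0.1625] shift mm [ -1.8  -0.9 130. ] F [-0.6 -0.2 -1.6] op 23.6
(array([ 0.63743798, -0.2084228 ]), np.float64(0.04986303244039537))
```

View pics/t5.png

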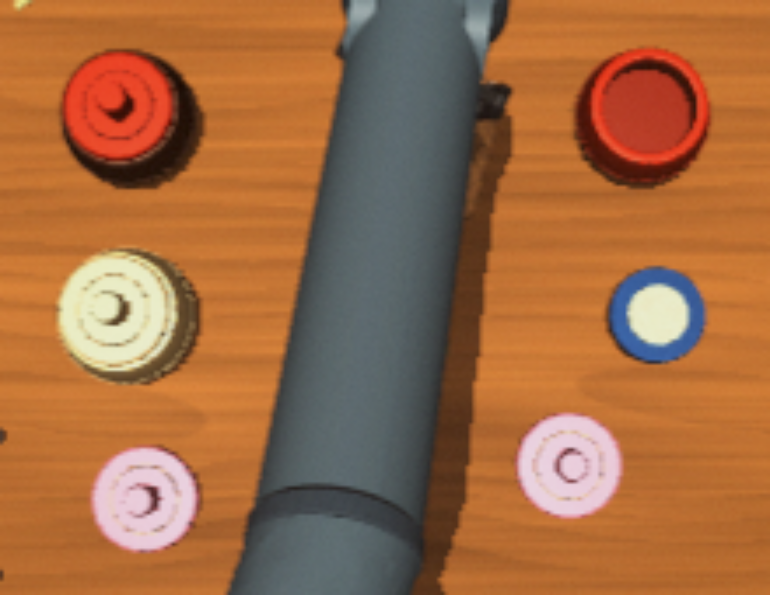

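View pics/m3.png

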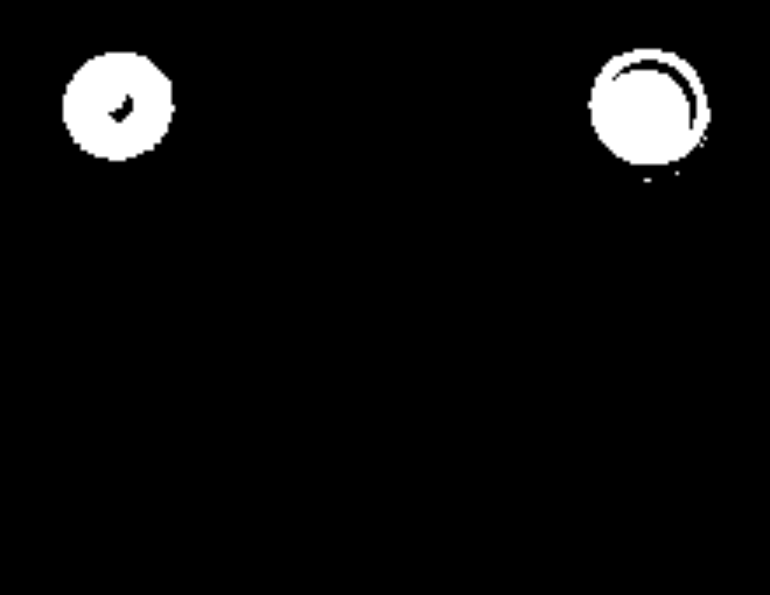

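Padauk box is open, rim centre at (0.6374, -0.2084). Setting the walnut lid down on the pad.

>>> {"method": "step_arm", "body": {"commands": [{"tx":-1.5,"ty":-1,"tz":12,"spin":0},{"tx":-1.5,"ty":-1,"tz":32,"spin":0},{"tx":-1.5,"ty":-1,"tz":55,"spin":0},{"tx":-1.5,"ty":-1,"tz":78,"spin":0},{"tx":-1.5,"ty":-1,"tz":98,"spin":0},{"tx":-1.5,"ty":-1,"tz":112,"spin":0},{"tx":-1.5,"ty":-1,"tz":121,"spin":0},{"tx":-1.5,"ty":-1,"tz":126,"spin":0},{"tx":-1.5,"ty":-1,"tz":128,"spin":0},{"tx":-1.5,"ty":-1,"tz":128,"spin":0}]}}

```text
t: 33.1
tool_pos: [0.6267, -0.0189, 0.0349]
orientation: [[-0.926, 0.378, 0.008], [0.378, 0.926, 0.006], [-0.005, 0.009, -1.0]]
force: [-0.6, -0.9, -1.4]
opening: 0.024
```

>>> {"method": "step_arm", "body": {"commands": [{"tx":0,"ty":0,"tz":1,"spin":0},{"tx":0,"ty":0,"tz":2,"spin":0},{"tx":0,"ty":0,"tz":3,"spin":0},{"tx":0,"ty":0,"tz":3.5,"spin":0},{"tx":0,"ty":0,"tz":4,"spin":0},{"tx":0,"ty":0,"tz":4.5,"spin":0},{"tx":0,"ty":0,"tz":5,"spin":0},{"tx":0,"ty":0,"tz":5.5,"spin":0},{"tx":0,"ty":0,"tz":5.5,"spin":0},{"tx":0,"ty":0,"tz":5.5,"spin":0}]}}

```text
t: 34.1
tool_pos: [0.6267, -0.0188, 0.0303]
orientation: [[-0.926, 0.378, 0.008], [0.378, 0.926, 0.006], [-0.005, 0.009, -1.0]]
force: [-2.1, 1.2, 5.5]
opening: 0.024
```

>>> {"method": "step_arm", "body": {"commands": [{"tx":0,"ty":0,"tz":0,"spin":0},{"tx":0,"ty":0,"tz":0,"spin":0},{"tx":0,"ty":0,"tz":0,"spin":0},{"tx":0,"ty":0,"tz":0,"spin":0},{"tx":0,"ty":0,"tz":-15,"spin":0},{"tx":0,"ty":0,"tz":-45,"spin":0},{"tx":0,"ty":0,"tz":-85,"spin":0},{"tx":0,"ty":0,"tz":-125,"spin":0},{"tx":0,"ty":0,"tz":-160,"spin":0},{"tx":0,"ty":0,"tz":-170,"spin":0}], "jaw": 60}}

```text
t: 35.1
tool_pos: [0.6288, -0.0206, 0.2067]
orientation: [[-0.925, 0.379, 0.018], [0.379, 0.925, 0.007], [-0.014, 0.014, -1.0]]
force: [0.6, -0.5, 0.0]
opening: 0.06
```

```bash
python3 -c "
from h import *
go(.6382,.2393,.195)
"
```

```text
t 35.1 tcp [ 0.6288 -0.0206  0.2067] shift mm [ 90.  243.9  13.8] F [ 0.6 -0.5  0. ] op 60.0
```

>>> {"method": "step_arm", "body": {"commands": [{"tx":5,"ty":12,"tz":1,"spin":0},{"tx":15,"ty":40,"tz":2,"spin":0},{"tx":28,"ty":76,"tz":4,"spin":0},{"tx":42,"ty":114,"tz":6,"spin":0},{"tx":56,"ty":152,"tz":8,"spin":0},{"tx":69,"ty":188,"tz":10,"spin":0},{"tx":80,"ty":217,"tz":12,"spin":0},{"tx":87,"ty":236,"tz":13,"spin":0},{"tx":90,"ty":243,"tz":14,"spin":0},{"tx":90,"ty":243,"tz":14,"spin":0}]}}

```text
t: 36.1
tool_pos: [0.637, 0.2393, 0.1936]
orientation: [[-0.926, 0.377, 0.016], [0.377, 0.926, 0.006], [-0.013, 0.012, -1.0]]
force: [0.2, -0.7, 0.2]
opening: 0.0597
```

```bash
python3 -c "
from h import *
go(.6382,.2393,.0915)
f=grab_frame('top'); img=f['pixels']
cv2.imwrite('pics/t6.png',cv2.resize(img[125:295,165:385,::-1],None,fx=3.5,fy=3.5))
print(lidfit(f,'walnut',(285,163),.020))
"
```

```text
t 36.1 tcp [0.637  0.2393 0.1936] shift mm [ 1.000e-01 -8.000e-01  1.021e+02] F [ 0.2 -0.7  0.2] op 59.7
None
```

View pics/t6.png

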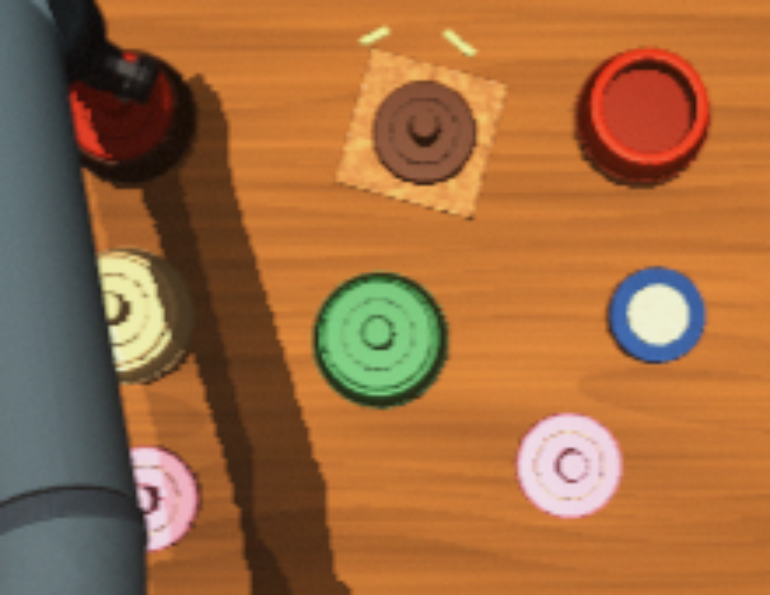

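>>> {"method": "step_arm", "body": {"commands": [{"tx":0,"ty":-0.5,"tz":15,"spin":0},{"tx":0,"ty":-0.5,"tz":33,"spin":0},{"tx":0,"ty":-0.5,"tz":52,"spin":0},{"tx":0,"ty":-0.5,"tz":70,"spin":0},{"tx":0,"ty":-0.5,"tz":85,"spin":0},{"tx":0,"ty":-0.5,"tz":95,"spin":0},{"tx":0,"ty":-0.5,"tz":100,"spin":0},{"tx":0,"ty":-0.5,"tz":101,"spin":0},{"tx":0,"ty":-0.5,"tz":101,"spin":0},{"tx":0,"ty":-0.5,"tz":101,"spin":0}]}}

```text
t: 37.15
tool_pos: [0.64, 0.2374, 0.0942]
orientation: [[-0.925, 0.38, 0.019], [0.38, 0.925, 0.006], [-0.015, 0.013, -1.0]]
force: [0.2, 0.1, 0.8]
opening: 0.0601
```

>>> {"method": "step_arm", "body": {"commands": [{"tx":0,"ty":0,"tz":0,"spin":0},{"tx":0,"ty":0,"tz":0,"spin":0},{"tx":0,"ty":0,"tz":0,"spin":0},{"tx":0,"ty":0,"tz":0,"spin":0},{"tx":0,"ty":0,"tz":0,"spin":0},{"tx":0,"ty":0,"tz":0,"spin":0},{"tx":0,"ty":0,"tz":0,"spin":0},{"tx":0,"ty":0,"tz":0,"spin":0},{"tx":0,"ty":0,"tz":0,"spin":0},{"tx":0,"ty":0,"tz":0,"spin":0}], "jaw": 15}}

```text
t: 38.15
tool_pos: [0.6406, 0.2377, 0.095]
orientation: [[-0.925, 0.38, 0.02], [0.38, 0.925, 0.007], [-0.016, 0.014, -1.0]]
force: [-0.0, 0.1, 5.5]
opening: 0.024
```

>>> {"method": "step_arm", "body": {"commands": [{"tx":0,"ty":0,"tz":-5,"spin":0},{"tx":0,"ty":0,"tz":-12,"spin":0},{"tx":0,"ty":0,"tz":-22,"spin":0},{"tx":0,"ty":0,"tz":-37,"spin":0},{"tx":0,"ty":0,"tz":-55,"spin":0},{"tx":0,"ty":0,"tz":-75,"spin":0},{"tx":0,"ty":0,"tz":-92,"spin":0},{"tx":0,"ty":0,"tz":-105,"spin":0},{"tx":0,"ty":0,"tz":-110,"spin":0},{"tx":0,"ty":0,"tz":-110,"spin":0}]}}

```text
t: 39.15
tool_pos: [0.6389, 0.2371, 0.2062]
orientation: [[-0.925, 0.38, 0.022], [0.38, 0.925, 0.008], [-0.017, 0.015, -1.0]]
force: [-0.1, 1.4, -1.5]
opening: 0.0236
```

```bash
python3 -c "
from h import *
go(.6374,-.2084,.2)
f=grab_frame('side'); cv2.imwrite('pics/s11.png',cv2.resize(f['pixels'][70:310,180:450,::-1],None,fx=2.4,fy=2.4))"
```

```text
t 39.15 tcp [0.6389 0.2371 0.2062] shift mm [-167.7 -412.7    2.8] F [-0.1  1.4 -1.5] op 23.6
```

View pics/s11.png

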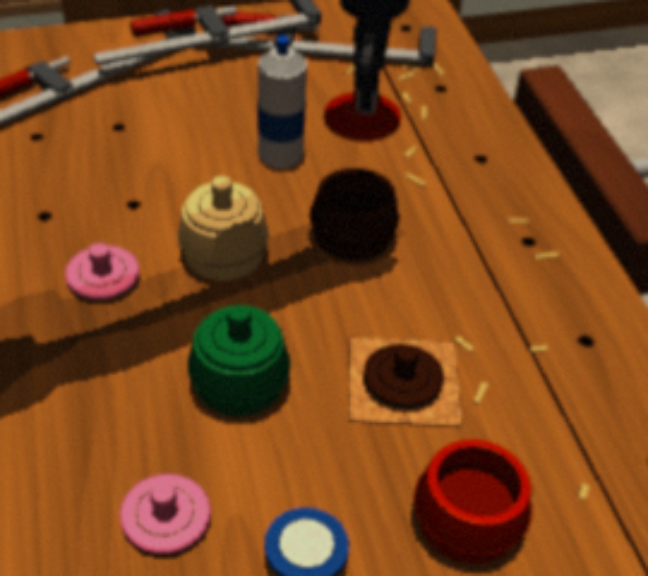

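>>> {"method": "step_arm", "body": {"commands": [{"tx":-4,"ty":-10,"tz":0,"spin":0},{"tx":-13,"ty":-32,"tz":0,"spin":0},{"tx":-25,"ty":-62,"tz":0,"spin":0},{"tx":-38,"ty":-94,"tz":0,"spin":0},{"tx":-51,"ty":-127,"tz":0,"spin":0},{"tx":-64,"ty":-158,"tz":0,"spin":0},{"tx":-75,"ty":-184,"tz":0,"spin":0},{"tx":-83,"ty":-203,"tz":0,"spin":0},{"tx":-86,"ty":-210,"tz":0,"spin":0},{"tx":-86,"ty":-210,"tz":0,"spin":0}]}}

```text
t: 40.2
tool_pos: [0.6373, 0.0075, 0.2027]
orientation: [[-0.924, 0.383, 0.019], [0.383, 0.924, 0.006], [-0.015, 0.012, -1.0]]
force: [0.5, 0.0, -2.0]
opening: 0.0239
```

```bash
python3 -c "
from h import *
go(.640,-.2095,.2)
"
```

```text
t 40.2 tcp [0.6373 0.0075 0.2027] shift mm [ -85.6 -199.4    1.5] F [ 0.5  0.  -2. ] op 23.9
```

>>> {"method": "step_arm", "body": {"commands": [{"tx":-4,"ty":-9,"tz":0,"spin":0},{"tx":-13,"ty":-30,"tz":0,"spin":0},{"tx":-25,"ty":-59,"tz":0,"spin":0},{"tx":-38,"ty":-89,"tz":0,"spin":0},{"tx":-51,"ty":-120,"tz":0,"spin":0},{"tx":-64,"ty":-149,"tz":0,"spin":0},{"tx":-75,"ty":-175,"tz":0,"spin":0},{"tx":-82,"ty":-192,"tz":0,"spin":0},{"tx":-86,"ty":-200,"tz":0,"spin":0},{"tx":-86,"ty":-200,"tz":0,"spin":0}]}}

```text
t: 41.2
tool_pos: [0.64, -0.211, 0.2013]
orientation: [[-0.923, 0.384, 0.018], [0.384, 0.923, 0.005], [-0.015, 0.012, -1.0]]
force: [0.1, 0.2, -1.1]
opening: 0.0239
```

```bash
python3 -c "
from h import *
go(.640,-.2095,.11)
f=grab_frame('side'); cv2.imwrite('pics/s12.png',cv2.resize(f['pixels'][130:320,220:440,::-1],None,fx=3,fy=3))
f=grab_frame('top'); img=f['pixels']
cv2.imwrite('pics/t7.png',cv2.resize(img[125:295,165:385,::-1],None,fx=3.5,fy=3.5))
h=cv2.cvtColor(img,cv2.COLOR_RGB2HSV); print(h[150,189],h[160,205],h[160,280])
"
```

```text
t 41.2 tcp [ 0.64   -0.211   0.2013] shift mm [ 1.9  0.3 91.3] F [ 0.1  0.2 -1.1] op 23.9
[ 11 167  26] [ 10 134  95] [ 10 147 128]
```

View pics/s12.png

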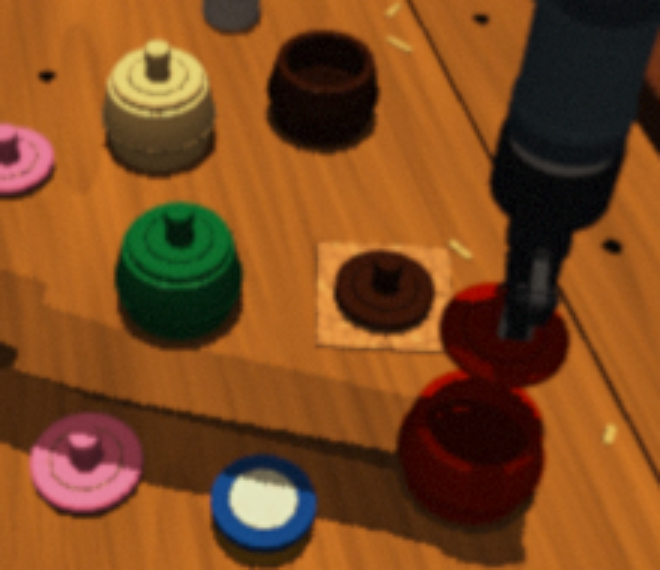

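View pics/t7.png

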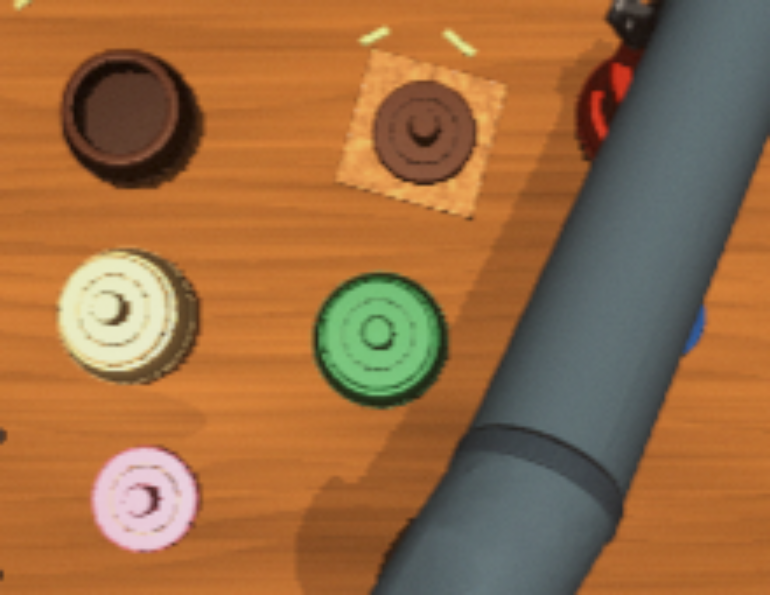

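>>> {"method": "step_arm", "body": {"commands": [{"tx":2,"ty":0,"tz":10,"spin":0},{"tx":2,"ty":0,"tz":26,"spin":0},{"tx":2,"ty":0,"tz":44,"spin":0},{"tx":2,"ty":0,"tz":60,"spin":0},{"tx":2,"ty":0,"tz":73,"spin":0},{"tx":2,"ty":0,"tz":82,"spin":0},{"tx":2,"ty":0,"tz":87,"spin":0},{"tx":2,"ty":0,"tz":91,"spin":0},{"tx":2,"ty":0,"tz":91,"spin":0},{"tx":2,"ty":0,"tz":91,"spin":0}]}}

```text
t: 42.3
tool_pos: [0.6409, -0.2067, 0.1107]
orientation: [[-0.924, 0.381, 0.019], [0.381, 0.925, 0.007], [-0.015, 0.014, -1.0]]
force: [0.2, 0.6, -0.9]
opening: 0.0236
```

```bash
python3 -c "
from h import *
go(.640,-.2095,.095)
f=grab_frame('top'); img=f['pixels']
h=cv2.cvtColor(img,cv2.COLOR_RGB2HSV); H,S,V=[h[...,i].astype(int) for i in range(3)]
m=(S<165)&(V<160)&((H<14)|(H>170))
print('pad lid',ringfit(f,m&(V>60),(286,163),.020,18))
m2=(S<180)&(V<140)&(V>65)&((H<14)|(H>170))
print('wbox',ringfit(f,m2,(199,156),.075))
cv2.imwrite('pics/m4.png',cv2.resize(((m2)*255).astype('uint8')[125:195,165:310],None,fx=5,fy=5))
"
```

```text
t 42.3 tcp [ 0.6409 -0.2067  0.1107] shift mm [ 0.  -3.1 15.7] F [ 0.2  0.6 -0.9] op 23.6
pad lid (array([ 0.62678818, -0.01840692]), np.float64(0.0433187282396328))
wbox (array([0.63687421, 0.23871423]), np.float64(0.04859519682028589))
```

View pics/m4.png

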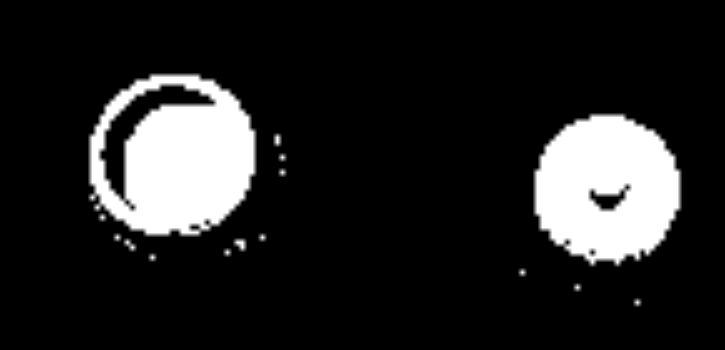

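>>> {"method": "step_arm", "body": {"commands": [{"tx":0,"ty":-2,"tz":0,"spin":0},{"tx":0,"ty":-2.5,"tz":2,"spin":0},{"tx":0,"ty":-2.5,"tz":4,"spin":0},{"tx":0,"ty":-2.5,"tz":6.5,"spin":0},{"tx":0,"ty":-2.5,"tz":9,"spin":0},{"tx":0,"ty":-2.5,"tz":11.5,"spin":0},{"tx":0,"ty":-2.5,"tz":13.5,"spin":0},{"tx":0,"ty":-2.5,"tz":15,"spin":0},{"tx":0,"ty":-2.5,"tz":16,"spin":0},{"tx":0,"ty":-2.5,"tz":16.5,"spin":0}]}}

```text
t: 43.35
tool_pos: [0.6405, -0.2089, 0.0951]
orientation: [[-0.924, 0.381, 0.02], [0.381, 0.925, 0.007], [-0.015, 0.014, -1.0]]
force: [-1.1, 1.0, 4.9]
opening: 0.0236
```

>>> {"method": "step_arm", "body": {"commands": [{"tx":0,"ty":0,"tz":0.5,"spin":0},{"tx":0,"ty":0,"tz":0.5,"spin":0},{"tx":0,"ty":0,"tz":0.5,"spin":0},{"tx":0,"ty":0,"tz":0.5,"spin":0},{"tx":0,"ty":0,"tz":0.5,"spin":0},{"tx":0,"ty":0,"tz":0.5,"spin":0},{"tx":0,"ty":0,"tz":0.5,"spin":0},{"tx":0,"ty":0,"tz":0.5,"spin":0},{"tx":0,"ty":0,"tz":0.5,"spin":0},{"tx":0,"ty":0,"tz":0.5,"spin":0}], "jaw": 60}}

```text
t: 44.35
tool_pos: [0.6405, -0.2089, 0.0946]
orientation: [[-0.924, 0.381, 0.02], [0.381, 0.925, 0.007], [-0.015, 0.014, -1.0]]
force: [-0.6, -0.8, -0.0]
opening: 0.0601
```

>>> {"method": "step_arm", "body": {"commands": [{"tx":0,"ty":0,"tz":-10,"spin":0},{"tx":0,"ty":0,"tz":-25,"spin":0},{"tx":0,"ty":0,"tz":-45,"spin":0},{"tx":0,"ty":0,"tz":-65,"spin":0},{"tx":0,"ty":0,"tz":-85,"spin":0},{"tx":0,"ty":0,"tz":-98,"spin":0},{"tx":0,"ty":0,"tz":-105,"spin":0},{"tx":0,"ty":0,"tz":-105,"spin":0},{"tx":0,"ty":0,"tz":-105,"spin":0},{"tx":0,"ty":0,"tz":-105,"spin":0}]}}

```text
t: 45.35
tool_pos: [0.6376, -0.2092, 0.1982]
orientation: [[-0.925, 0.381, 0.017], [0.381, 0.925, 0.008], [-0.013, 0.014, -1.0]]
force: [-0.4, 0.2, 0.1]
opening: 0.06
```

```bash
python3 -c "
from h import *
go(.6268,-.0185,.15)
f=grab_frame('side'); cv2.imwrite('pics/s13.png',cv2.resize(f['pixels'][130:320,220:440,::-1],None,fx=3,fy=3))
"
```

```text
t 45.35 tcp [ 0.6376 -0.2092  0.1982] shift mm [ 83.3 171.5  49.5] F [-0.4  0.2  0.1] op 60.0
```

View pics/s13.png

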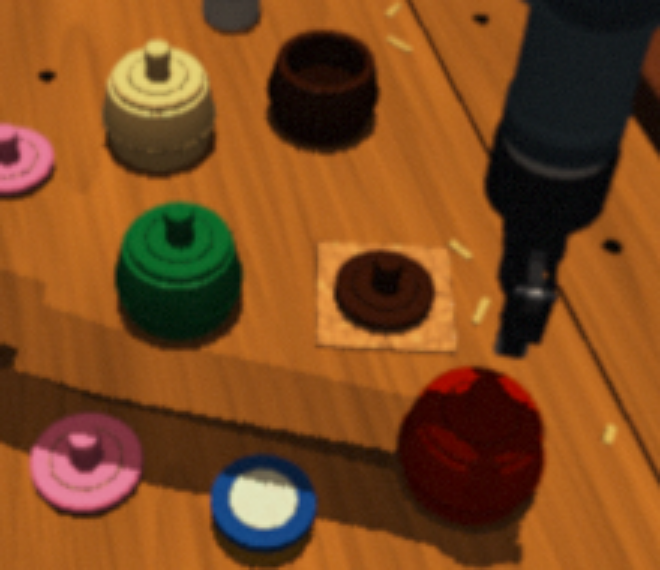

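Seems seated (in shadow; rechecked from the next pose). On to the walnut lid on the pad.

>>> {"method": "step_arm", "body": {"commands": [{"tx":5,"ty":10,"tz":0,"spin":0},{"tx":15,"ty":31,"tz":0,"spin":0},{"tx":28,"ty":58,"tz":2,"spin":0},{"tx":41,"ty":85,"tz":5,"spin":0},{"tx":54,"ty":111,"tz":10,"spin":0},{"tx":66,"ty":136,"tz":18,"spin":0},{"tx":76,"ty":156,"tz":28,"spin":0},{"tx":82,"ty":168,"tz":38,"spin":0},{"tx":83,"ty":171,"tz":46,"spin":0},{"tx":83,"ty":171,"tz":49,"spin":0}]}}

```text
t: 46.4
tool_pos: [0.626, -0.019, 0.149]
orientation: [[-0.925, 0.38, 0.015], [0.38, 0.925, 0.007], [-0.011, 0.012, -1.0]]
force: [0.2, -0.3, -0.6]
opening: 0.06
```

```bash
python3 -c "
from h import *
go(.6268,-.0185,.0295)
f=grab_frame('side'); cv2.imwrite('pics/s14.png',cv2.resize(f['pixels'][130:320,220:440,::-1],None,fx=3,fy=3))
f=grab_frame('top'); print(lidfit(f,'red',(350,154),.083))
"
```

```text
t 46.4 tcp [ 0.626 -0.019  0.149] shift mm [  0.7  -0.7 119.5] F [ 0.2 -0.3 -0.6] op 60.0
(array([ 0.6372815 , -0.20839763]), np.float64(0.04723627864938852))
```

View pics/s14.png

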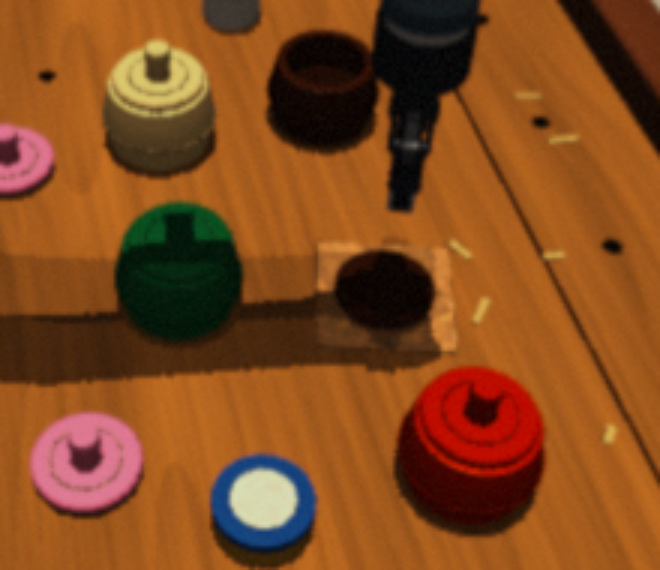

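The padauk lid is seated flat (crop (480,420)). Gripping the walnut lid.

>>> {"method": "step_arm", "body": {"commands": [{"tx":0,"ty":-2,"tz":15,"spin":0},{"tx":0,"ty":-2,"tz":37,"spin":0},{"tx":0,"ty":-2,"tz":60,"spin":0},{"tx":0,"ty":-2,"tz":80,"spin":0},{"tx":0,"ty":-2,"tz":97,"spin":0},{"tx":0,"ty":-2,"tz":108,"spin":0},{"tx":0,"ty":-2,"tz":115,"spin":0},{"tx":0,"ty":-2,"tz":119,"spin":0},{"tx":0,"ty":-2,"tz":119,"spin":0},{"tx":0,"ty":-2,"tz":119,"spin":0}]}}

```text
t: 47.5
tool_pos: [0.6283, -0.0223, 0.0316]
orientation: [[-0.924, 0.383, 0.018], [0.383, 0.924, 0.007], [-0.014, 0.013, -1.0]]
force: [0.6, 0.5, -0.2]
opening: 0.0599
```

>>> {"method": "step_arm", "body": {"commands": [{"tx":0,"ty":0,"tz":0,"spin":0},{"tx":0,"ty":0,"tz":0,"spin":0},{"tx":0,"ty":0,"tz":0,"spin":0},{"tx":0,"ty":0,"tz":0,"spin":0},{"tx":0,"ty":0,"tz":0,"spin":0},{"tx":0,"ty":0,"tz":0,"spin":0},{"tx":0,"ty":0,"tz":0,"spin":0},{"tx":0,"ty":0,"tz":0,"spin":0},{"tx":0,"ty":0,"tz":0,"spin":0},{"tx":0,"ty":0,"tz":0,"spin":0}], "jaw": 15}}

```text
t: 48.5
tool_pos: [0.6291, -0.0221, 0.0325]
orientation: [[-0.924, 0.383, 0.019], [0.383, 0.924, 0.007], [-0.015, 0.014, -1.0]]
force: [-1.3, 0.7, 5.5]
opening: 0.0241
```

>>> {"method": "step_arm", "body": {"commands": [{"tx":0,"ty":0,"tz":-5,"spin":0},{"tx":0,"ty":0,"tz":-15,"spin":0},{"tx":0,"ty":0,"tz":-32,"spin":0},{"tx":0,"ty":0,"tz":-55,"spin":0},{"tx":0,"ty":0,"tz":-82,"spin":0},{"tx":0,"ty":0,"tz":-110,"spin":0},{"tx":0,"ty":0,"tz":-135,"spin":0},{"tx":0,"ty":0,"tz":-155,"spin":0},{"tx":0,"ty":0,"tz":-168,"spin":0},{"tx":0,"ty":0,"tz":-172,"spin":0}]}}

```text
t: 49.5
tool_pos: [0.6269, -0.0237, 0.2071]
orientation: [[-0.923, 0.383, 0.023], [0.383, 0.924, 0.007], [-0.018, 0.016, -1.0]]
force: [0.6, 0.7, -1.1]
opening: 0.0234
```

```bash
python3 -c "
from h import *
go(.6369,.2387,.2)
"
```

```text
t 49.5 tcp [ 0.6269 -0.0237  0.2071] shift mm [ 91.5 246.    9.2] F [ 0.6  0.7 -1.1] op 23.4
```

>>> {"method": "step_arm", "body": {"commands": [{"tx":4,"ty":12,"tz":0,"spin":0},{"tx":14,"ty":40,"tz":1,"spin":0},{"tx":27,"ty":76,"tz":1,"spin":0},{"tx":41,"ty":114,"tz":2,"spin":0},{"tx":54,"ty":152,"tz":3,"spin":0},{"tx":67,"ty":188,"tz":4,"spin":0},{"tx":78,"ty":217,"tz":5,"spin":0},{"tx":85,"ty":237,"tz":6,"spin":0},{"tx":88,"ty":246,"tz":7,"spin":0},{"tx":88,"ty":246,"tz":8,"spin":0}]}}

```text
t: 50.5
tool_pos: [0.6394, 0.2388, 0.2003]
orientation: [[-0.924, 0.381, 0.021], [0.381, 0.925, 0.007], [-0.017, 0.015, -1.0]]
force: [-0.1, 0.8, -0.7]
opening: 0.0238
```

```bash
python3 -c "
from h import *
go(.640,.2374,.11)
f=grab_frame('side'); cv2.imwrite('pics/s15.png',cv2.resize(f['pixels'][70:310,180:450,::-1],None,fx=2.4,fy=2.4))
"
```

```text
t 50.5 tcp [0.6394 0.2388 0.2003] shift mm [ 0.4 -2.4 90.2] F [-0.1  0.8 -0.7] op 23.8
```

View pics/s15.png

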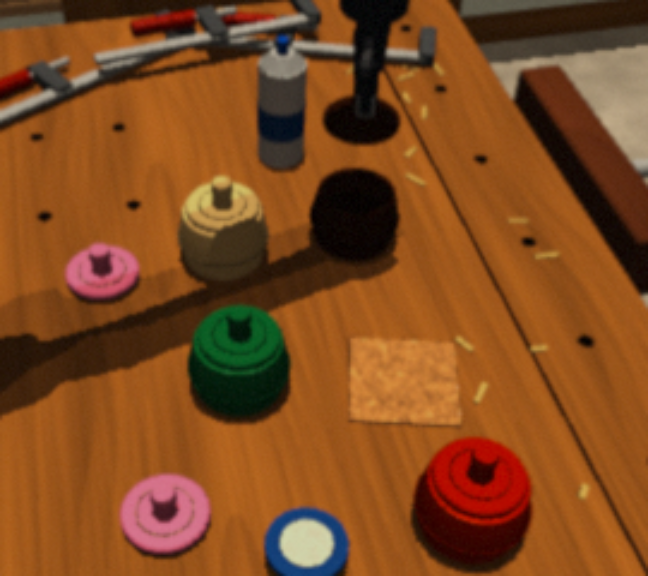

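>>> {"method": "step_arm", "body": {"commands": [{"tx":0,"ty":-1.5,"tz":10,"spin":0},{"tx":0,"ty":-1.5,"tz":26,"spin":0},{"tx":0,"ty":-1.5,"tz":44,"spin":0},{"tx":0,"ty":-1.5,"tz":60,"spin":0},{"tx":0,"ty":-1.5,"tz":73,"spin":0},{"tx":0,"ty":-1.5,"tz":82,"spin":0},{"tx":0,"ty":-1.5,"tz":87,"spin":0},{"tx":0,"ty":-1.5,"tz":90,"spin":0},{"tx":0,"ty":-1.5,"tz":90,"spin":0},{"tx":0,"ty":-1.5,"tz":90,"spin":0}]}}

```text
t: 51.55
tool_pos: [0.6418, 0.2356, 0.1111]
orientation: [[-0.923, 0.383, 0.023], [0.384, 0.923, 0.006], [-0.019, 0.014, -1.0]]
force: [0.3, 0.9, -1.7]
opening: 0.0237
```

```bash
python3 -c "
from h import *
go(.640,.2374,.0955)
"
```

```text
t 51.55 tcp [0.6418 0.2356 0.1111] shift mm [ 2.6  0.8 15.6] F [ 0.3  0.9 -1.7] op 23.7
```

>>> {"method": "step_arm", "body": {"commands": [{"tx":1.5,"ty":1,"tz":0,"spin":0},{"tx":2.5,"ty":1,"tz":2,"spin":0},{"tx":2.5,"ty":1,"tz":4,"spin":0},{"tx":2.5,"ty":1,"tz":6.5,"spin":0},{"tx":2.5,"ty":1,"tz":9,"spin":0},{"tx":2.5,"ty":1,"tz":11.5,"spin":0},{"tx":2.5,"ty":1,"tz":13.5,"spin":0},{"tx":2.5,"ty":1,"tz":15,"spin":0},{"tx":2.5,"ty":1,"tz":16,"spin":0},{"tx":2.5,"ty":1,"tz":16.5,"spin":0}]}}

```text
t: 52.55
tool_pos: [0.6403, 0.2375, 0.0956]
orientation: [[-0.923, 0.383, 0.023], [0.384, 0.923, 0.006], [-0.019, 0.014, -1.0]]
force: [-2.4, -1.0, 6.3]
opening: 0.0235
```

>>> {"method": "step_arm", "body": {"commands": [{"tx":0,"ty":0,"tz":0.5,"spin":0},{"tx":0,"ty":0,"tz":0.5,"spin":0},{"tx":0,"ty":0,"tz":0.5,"spin":0},{"tx":0,"ty":0,"tz":0.5,"spin":0},{"tx":0,"ty":0,"tz":0.5,"spin":0},{"tx":0,"ty":0,"tz":0.5,"spin":0},{"tx":0,"ty":0,"tz":0.5,"spin":0},{"tx":0,"ty":0,"tz":0.5,"spin":0},{"tx":0,"ty":0,"tz":0.5,"spin":0},{"tx":0,"ty":0,"tz":0.5,"spin":0}], "jaw": 60}}

```text
t: 53.55
tool_pos: [0.6403, 0.2376, 0.095]
orientation: [[-0.923, 0.383, 0.023], [0.384, 0.923, 0.006], [-0.019, 0.014, -1.0]]
force: [0.5, 0.4, -1.0]
opening: 0.0599
```

>>> {"method": "step_arm", "body": {"commands": [{"tx":0,"ty":0,"tz":-10,"spin":0},{"tx":0,"ty":0,"tz":-25,"spin":0},{"tx":0,"ty":0,"tz":-45,"spin":0},{"tx":0,"ty":0,"tz":-65,"spin":0},{"tx":0,"ty":0,"tz":-85,"spin":0},{"tx":0,"ty":0,"tz":-98,"spin":0},{"tx":0,"ty":0,"tz":-105,"spin":0},{"tx":0,"ty":0,"tz":-110,"spin":0},{"tx":0,"ty":0,"tz":-110,"spin":0},{"tx":0,"ty":0,"tz":-110,"spin":0}]}}

```text
t: 54.55
tool_pos: [0.6372, 0.2368, 0.2041]
orientation: [[-0.923, 0.383, 0.021], [0.384, 0.924, 0.005], [-0.017, 0.013, -1.0]]
force: [0.6, -0.2, 0.3]
opening: 0.0603
```

```bash
python3 -c "
from h import *
go(.60,.03,.24)
"
```

```text
t 54.55 tcp [0.6372 0.2368 0.2041] shift mm [ -45.5 -204.7  -37.8] F [ 0.6 -0.2  0.3] op 60.3
```

Move aside over the pad to see everything.

>>> {"method": "step_arm", "body": {"commands": [{"tx":-3,"ty":-10,"tz":-5,"spin":0},{"tx":-9,"ty":-35,"tz":-12,"spin":0},{"tx":-16,"ty":-65,"tz":-20,"spin":0},{"tx":-23,"ty":-100,"tz":-28,"spin":0},{"tx":-30,"ty":-135,"tz":-34,"spin":0},{"tx":-37,"ty":-165,"tz":-38,"spin":0},{"tx":-42,"ty":-190,"tz":-38,"spin":0},{"tx":-45,"ty":-205,"tz":-38,"spin":0},{"tx":-45,"ty":-205,"tz":-38,"spin":0},{"tx":-45,"ty":-205,"tz":-38,"spin":0}]}}

```text
t: 55.55
tool_pos: [0.5993, 0.031, 0.2398]
orientation: [[-0.924, 0.383, 0.021], [0.383, 0.924, 0.006], [-0.017, 0.014, -1.0]]
force: [-0.9, 0.2, -0.3]
opening: 0.0601
```

```bash
python3 -c "
from h import *
f=grab_frame('top'); img=f['pixels']
h=cv2.cvtColor(img,cv2.COLOR_RGB2HSV); H,S,V=[h[...,i].astype(int) for i in range(3)]
cv2.imwrite('pics/t9.png',img[:,:,::-1])
cv2.imwrite('pics/t9z.png',cv2.resize(img[125:295,165:385,::-1],None,fx=3.5,fy=3.5))
f=grab_frame('side'); cv2.imwrite('pics/s16.png',cv2.resize(f['pixels'][70:310,180:450,::-1],None,fx=2.4,fy=2.4))
"
```

```text
(no output)
```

View pics/s16.png

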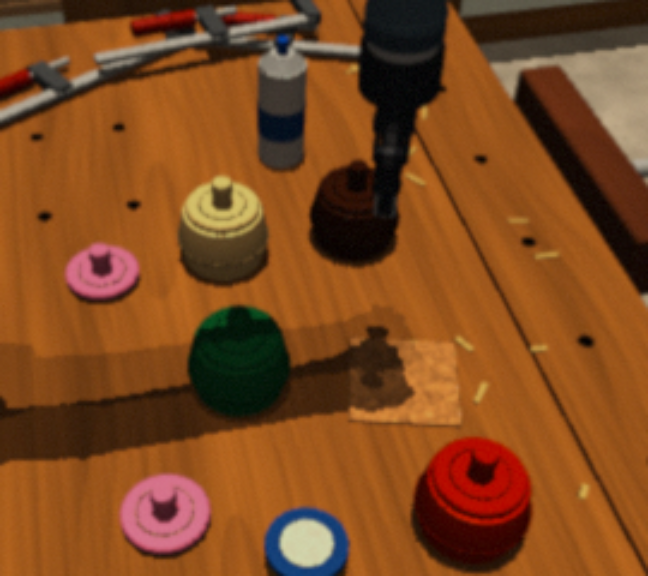

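View pics/t9.png

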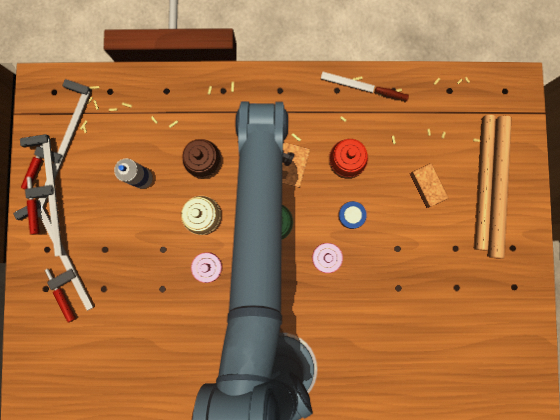

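View pics/t9z.png

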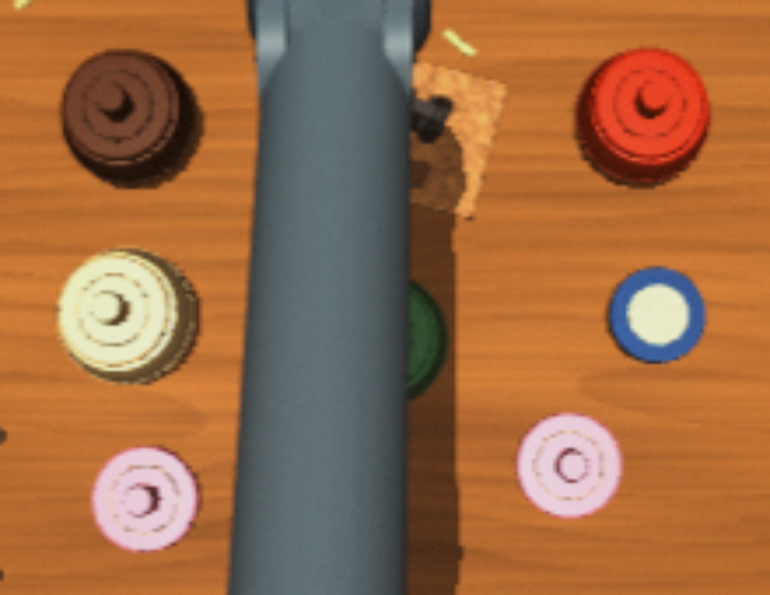

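```bash
python3 -c "
from cell import robot
print(robot.close_job())"
```

```text
the job is handed in; nothing more can be done
None
```

All four lids are back on the boxes of their own wood: maple, green, padauk and walnut. I swapped them as two pairs, using the cork pad as the stop on the way. I handed the job in at about 56 s, with the gripper open and clear of everything.

- **Seating:** The last top and side pictures show each lid flat and concentric on its box. The green lid was partly hidden by the arm and its shadow in those. Unobstructed pictures earlier showed it seated, with its fitted centre about 1 mm from the box rim centre. The padauk lid's fit agreed to under 0.5 mm. I did not run a numeric fit on the walnut lid after placing it. I judged it by eye, plus a contact force and tool height that matched a lid on the rim.
- **Boxes and other objects:** The boxes, wax tin, spray can, sanding block and the pink look-alike lids stand where they did in the first pictures, judged by eye. The highest force I read at the end of a move was about 11 N.
- **Disagreements:** The gripper picked up a tilt of about 0.02 rad over the run. Some settled positions were 1–4 mm off target. I corrected the offsets over the boxes before lowering each lid, and I did not see either one affect the seating.

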